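# Put the oilstone away in its dust-cover dock

## Robot

A 6-joint arm with a two-finger parallel gripper is mounted at the origin on a cart in front of the work surface, level with it; the furniture and walls round the work are solid. World frame = base frame: x ahead of the robot, y to its left, z up, the work surface at z = 0. Lengths are in mm, angles in rad, forces in N, time in s.
With the tool pointing down it reaches from about 300 to 775 mm from the base axis. Payload 14.6 kg.
Tool frame: the origin (TCP) lies between the finger pads; the fingertips stand manip.finger_overhang ahead of it and the grasp point (between the pads) lies 2 mm behind it (manip.finger_overhang is the distance from the TCP to the fingertips, in mm); z points along the fingers, y is the direction in which the jaws open and shut (so a half turn about z gives the same grasp; the last joint's range is limited). The gripper opens to 94 mm and grips with 3 to 60 N. Pads are 16 mm wide; open, the fingers measure 119 mm over their backs; the gripper's body (75 mm by 177 mm) begins 78 mm behind the grasp point.
Start: joints at [-1.284, 0.3, 1.521, -0, 1.321, -0.067], TCP at [190.548, -515.927, 222.446] pointing down, gripper open.
Joint ranges: [-3.03, 3.03], [-0.79, 2.21], [0.23, 2.52], [-1.04, 4.18], [0, 3.07], [-2.55, 2.55]. Speed limits (rad/s): [2.22, 2.22, 2.57, 3.14, 3.14, 3.14].

## Interface

Orientations are given as [roll, pitch, yaw] about the fixed x, y, z axes, in that order (R = Rz(yaw) Ry(pitch) Rx(roll)).
In Python, from cell import manip gives the robot as it stands.
- The arm moves only by the tool drive_tool, never from a script. Its argument "steps" is a list of rows, each an object with "delta_pos": the shift along the world's x, y, z in mm, a list of three; "yaw": the turn about the world's z in rad; "hand": the finger opening in mm, from 0 to 94. A call has 1 to 5 rows; each row shifts and turns the commanded pose from where the row before left it; what a row does not reach is not made up. A row lasts 1/12 s, in which the tool goes at most 41.7 mm and 7.16 degrees, less where a joint would pass 70% of its speed; a pose out of reach is approached as far as the arm can. A call is refused whole if a number of a shift passes 41.7 or a number of a turn 0.125, either way. A call with a gripper value outside its range is refused whole. The fingers move at their own pace and stop on an object; "squeeze" is the grip in N (left out, the last holds). Time passes only in rows, so rows that do not move let the fingers close. It gives the time, the measured TCP pose, the force and the opening at its end, in the units of the state.
- manip.read_state(): the state, without advancing time (a new reading comes with each control period).
- manip.camera(name): name is "scene" or "top" or "wrist"; returns a dict with "frame" (400x640x3 uint8, red, green, blue), "range_z" (400x640 float32, mm along the optical axis (not along the pixel's ray), 0 where there is no reading), "intrinsics" (3x3 intrinsics, pixels), "position" and "attitude" of the camera in the world. Camera axes: x right, y down, z forward; pixel columns grow to the right and rows downward; lengths in mm; the calibration is good to about 2 mm. A picture is of the moment at which its call begins.
- manip.sign_off(): hands the job in, once; it reports no verdict.
The state is a dict: "clock": time; "joints": joint angles; "qd": joint speeds; "effort": joint torques, N m; "eef_pos": TCP position; "eef_rot": TCP orientation; "wrist_force": force on the tool from outside, world axes, zero at the start; "moment": the same for the moment, N m; "finger_gap": finger opening in mm.
Only numpy, scipy, OpenCV 4.12 (cv2) and the standard library are available. Lean on these libraries where they do the work, as an engineer would, in place of code of your own. Each camera call takes 0.05 s, during which the arm holds its last target.

## Task

Put the oilstone away: press the red pedal of the plywood dock all the way down so that its lid stands open, then slide the oilstone along the table, without lifting it, broad side first into the dock until it sits against the back wall. Then ease the pedal gently all the way back up so that the lid comes down shut over the stone. Leave the green tumbler, the steel canister, the block plane and the jar where they stand.

Things in the scene. Friction and masses are not known exactly. Their poses are not given: they have to be found in the camera images.
- stone: The loose oilstone, about 0.5 kg: dark grey stone in a brown wooden box. Box 62 (x) x 170 (y) x 20 mm high; the stone on it is 46 x 150 mm, its top at z = 32 mm. Origin: centre of the underside, z up, long side along its own y. Starts between robot and dock, long side within 0.25 rad of the world's y. Keep it down on the table (12 mm is a lift).
- dock: Fixed plywood dock without a floor. Origin: on the table, where the centre of the stone's underside lies when home. Its mouth faces its own -x (to the robot within 0.25 rad), y left, z up. Inner faces: back wall x = +31 mm, side walls y = +-95 mm (10 mm to spare at each end of the stone). Walls 44 mm high, 10 mm thick.
- mouth (a point): Middle of the dock's mouth, on the table, at x = -50 mm in the dock's frame, where the side walls' front edges stand; axes as the dock's. From there two short flared guides, 44 mm high, reach 16 mm farther out and open to y = +-115 mm.
- lid (a joint): Plywood lid, 94 x 206 x 6 mm, its front lip (20 mm) closing the upper mouth so that no stone passes. Hinged along the back wall's top, at x = +45, z = 44 mm of the dock. 0 rad = shut, level; opens to 1.66 rad, a little past upright. Geared: lid angle = 4.6 x pedal angle; work it by the pedal only. Let it down over a second or more (over 4 rad/s is a slam).
- pedal (a joint): Pedal lever right (-y) of the dock. Pivot along the dock's y, at x = +28, y = -200, z = 62 mm of the dock; the arm points to the dock's -x. 0 rad = up, level (lid shut); 0.36 = fully down (lid open); hard stops at both. About 5 N at the tread presses it, 3 N raises it; it stays where it is left.
- tread (a point): Centre of the top face of the pedal's red tread, 105 mm from the pivot; tread 40 (along the arm) x 30 (dock y) x 8 mm thick. At z = 66 mm with the pedal up, about 29 mm with it down. Its sides are free: it can be pinched from above across its 30 mm and raised, turning between the fingers.
- tumbler: Bystander, loose: green tumbler, 80 mm wide at the rim, 112 mm high, upright. Origin: centre of its underside.
- canister: Bystander, loose: steel canister with a knobbed lid, 62 mm wide, 115 mm high, upright. Origin: centre of its underside.
- plane: Bystander, loose: green block plane 44 x 155 x 56 mm, long along its own y. Origin: centre of its underside.
- wax_jar: Bystander, loose: glass jar with yellow content and a yellow cap, 70 mm wide, 113 mm high, upright. Origin: centre of its underside.
Not all that is in view belongs to the job. What is shaped like the stone but purple is not meant.

How it is judged:
By the outcome, as a careful person would: the job done as asked, in the order asked, and still so for the second after the job is handed in, with the robot touching nothing.
It also fails if it takes over 70 s, if anything falls off the work surface, if the arm or the gripper's body presses on something with over 40 N, if the wrist force passes 120 N, or if a joint passes its speed limit or range.

## Working session

There is one attempt and no reset: what is moved stays moved. The work goes in short steps, Python scripts to look and compute and a tool call to move; the robot and the scene stay as the last step left them, time stands still between calls to the robot, and variables do not carry over. Pictures are saved under pics/ and viewed, and the job is handed in when it is done.

Besides the shell and the picture viewer there is one more tool, called after "Request:" by a JSON object that holds its "name" and its "arguments", one argument or row to a line. drive_tool: Moves the arm, as the interface text tells. Its arguments: {"type":"object","properties":{"steps":{"type":"array"},"squeeze":{"type":"number"}},"required":["steps"]}

```bash
ls; mkdir -p pics; cat > h.py <<'E'
import numpy as np, cv2
from cell import manip
def snap(n,f):
    c=manip.camera(n); np.savez('pics/'+f+'.npz',**{k:np.array(v) for k,v in c.items()}); cv2.imwrite('pics/'+f+'.png',c['frame'][:,:,::-1]); return c
E
python3 - <<'E'
from h import *
print(manip.read_state(), manip.finger_overhang)
for n in ['scene','top','wrist']:
    c=snap(n,n+'0'); print(n,c['intrinsics'],c['position'],c['attitude'])
E
```

```text
pics
{'clock': 0.0, 'joints': array([-1.28360594e+00,  3.00484126e-01,  1.52161164e+00, -1.80923252e-06,
        1.32068781e+00, -6.66257500e-02]), 'qd': array([ 0.00137193,  0.0015471 ,  0.00064315, -0.00066125,  0.00075306,
        0.00044356]), 'effort': array([ 1.40799177e-03, -5.31808341e+01, -3.52728868e+01,  7.08673079e-02,
        2.44989916e-02, -8.32584715e-05]), 'eef_pos': array([ 190.47582957, -515.69465   ,  221.86624656]), 'eef_rot': array([-3.14040426e+00, -7.75386250e-05,  3.53816543e-01]), 'wrist_force': array([-0.55953822, -0.25268516, -0.2647142 ]), 'moment': array([0.00167962, 0.02352375, 0.06521021]), 'finger_gap': 94.12080068929343} 17.0
scene [[500.0718899    0.         322.56384282]
 [  0.         500.0718899  203.25092452]
 [  0.           0.           1.        ]] [-281.06294518  833.88035943  614.41868415] [-1.9872584  -0.00502086 -2.33201187]
top [[501.21077968   0.         314.10598225]
 [  0.         501.21077968 205.8640492 ]
 [  0.           0.           1.        ]] [ 281.29399691  152.85196151 1529.23745957] [-2.89496498 -0.00743135 -1.95746642]
wrist [[325.75705832   0.         312.28325363]
 [  0.         325.75705832 198.18815966]
 [  0.           0.           1.        ]] [ 261.78136709 -490.04219362  384.26138395] [ 2.87651736e+00  1.42413476e-03 -1.21857572e+00]
```

View pics/scene0.png

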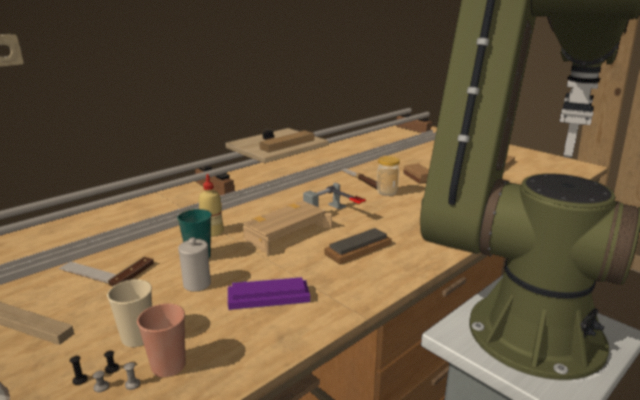

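View pics/top0.png

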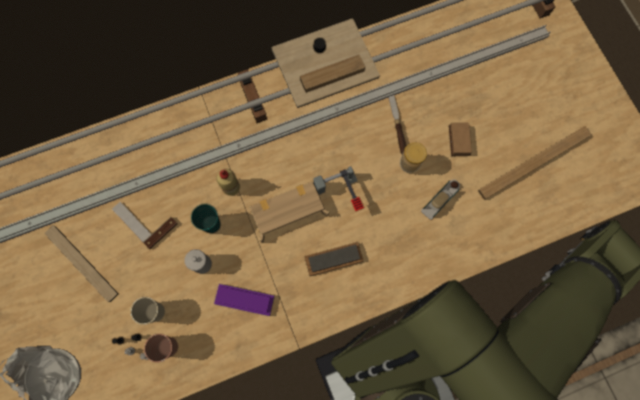

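View pics/wrist0.png

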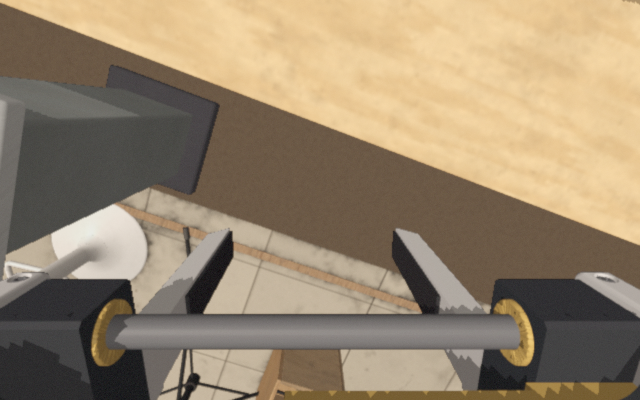

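The top view shows the oilstone (dark grey in brown) at (335,259). Look-alikes are the purple block (244,299), the brown block (460,139), the wooden block on a board (332,72), and the block plane (441,199). By the description it is the one at (335,259). The dock is at (289,209), with the red tread at (357,203).

```bash
cat >> h.py <<'E'
from scipy.spatial.transform import Rotation as Ro
def RM(c): return Ro.from_euler('xyz',c['attitude']).as_matrix()
def onplane(c,uv,z):
    uv=np.atleast_2d(uv).astype(float); K=c['intrinsics']
    d=np.c_[(uv[:,0]-K[0,2])/K[0,0],(uv[:,1]-K[1,2])/K[1,1],np.ones(len(uv))]@RM(c).T
    p=np.array(c['position']); return p+d*((z-p[2])/d[:,2])[:,None]
def cloud(c):
    K=c['intrinsics']; v,u=np.mgrid[0:400,0:640]; Z=c['range_z']
    P=np.stack([(u-K[0,2])/K[0,0]*Z,(v-K[1,2])/K[1,1]*Z,Z],-1)@RM(c).T+np.array(c['position'])
    P[Z<=0]=np.nan; return P
def proj(c,P):
    q=(np.atleast_2d(P)-np.array(c['position']))@RM(c); K=c['intrinsics']
    return np.c_[K[0,0]*q[:,0]/q[:,2]+K[0,2],K[1,1]*q[:,1]/q[:,2]+K[1,2]]
def ld(f): return dict(np.load('pics/'+f+'.npz'))
E
python3 - <<'E'
from h import *
c=ld('top0'); P=cloud(c)
for n,(u,v) in dict(table=(400,330-40),stone=(335,259),box=(335,272),lid=(285,212),tread=(357,204),tumb=(206,219),can=(198,261),jar=(414,155),plane=(441,199)).items(): print(n,P[v,u].round(), c['frame'][v,u])
# height segmentation
x0,y0,x1,y1=190,130,480,320
cr=cv2.resize(c['frame'][130:290,230:480,::-1],None,fx=3.2,fy=3.2,interpolation=cv2.INTER_CUBIC); cv2.imwrite('pics/c1.png',cr)
h=P[...,2]; m=((np.nan_to_num(h)>12)).astype(np.uint8)
n,l,s,ce=cv2.connectedComponentsWithStats(m)
for i in range(1,n):
    if s[i,4]>40 and 180<ce[i,0]<500 and 120<ce[i,1]<340:
        q=P[l==i]; print(ce[i].round(),s[i,4],np.nanmedian(q,0).round(),np.nanmax(q[:,2]).round())
E
```

```text
table [ 293. -144.    1.] [169 138  93]
stone [450.   5.  36.] [66 62 53]
box [417.  17.   3.] [162 127  82]
lid [637.  91.  52.] [142 114  80]
tread [ 575. -118.   68.] [121  28  24]
tumb [720. 325.   4.] [34 48 42]
can [585. 376.  99.] [103  97  87]
jar [ 640. -327.  115.] [158 124  60]
plane [ 497. -368.   44.] [111  93  63]
[269. 134.] 7597 [904.  50.  24.] 47.0
[409. 149.] 876 [ 653. -336.   84.] 124.0
[460. 138.] 657 [ 657. -517.   34.] 43.0
[298. 203.] 2776 [651.  53.  53.] 85.0
[228. 181.] 447 [776. 215. 108.] 170.0
[442. 197.] 429 [ 501. -373.   37.] 61.0
[205. 217.] 544 [718. 319.  76.] 120.0
[497. 332.] 28484 [ 157. -121.  616.] 698.0
[334. 258.] 1153 [454.   7.  31.] 44.0
[198. 261.] 487 [586. 377.  98.] 121.0
[244. 299.] 1217 [442. 298.  31.] 46.0
```

View pics/c1.png

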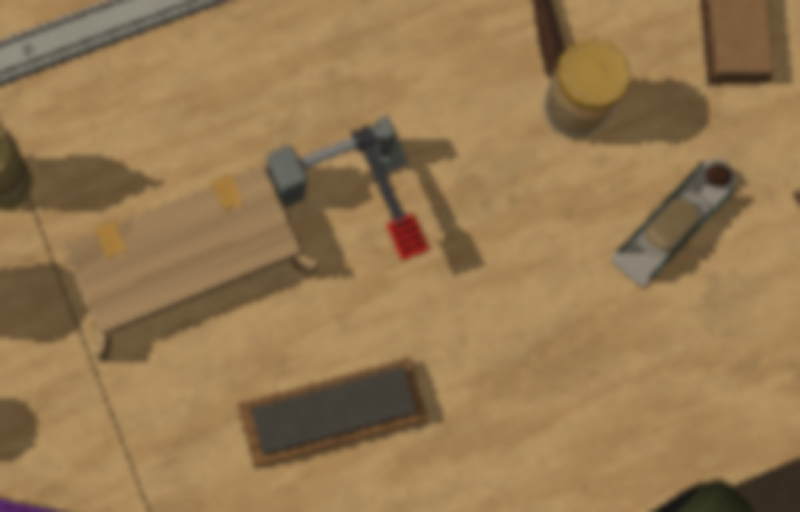

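```bash
python3 - <<'E'
from h import *
c=ld('top0'); P=cloud(c); f=c['frame'].astype(int)
# stone top
m=np.zeros((400,640),np.uint8); m[240:278,300:370]=(f.max(2)[240:278,300:370]<85)
n,l,s,ce=cv2.connectedComponentsWithStats(m); i=1+np.argmax(s[1:,4]); v,u=np.nonzero(l==i)
w=onplane(c,np.c_[u,v],32)[:,:2].astype(np.float32); r=cv2.minAreaRect(w); print('stone',r, w.mean(0), 'z',np.nanmedian(P[v,u,2]))
# box via not-table? brown
m=np.zeros((400,640),np.uint8); m[185:225,335:375]=((f[...,0]>1.8*f[...,1])&(f[...,0]>60))[185:225,335:375]
v,u=np.nonzero(m); w=onplane(c,np.c_[u,v],66)[:,:2].astype(np.float32); print('tread',len(u),cv2.minAreaRect(w),w.mean(0),'z',np.nanmedian(P[v,u,2]))
h=np.nan_to_num(P[...,2]); m=np.zeros((400,640),np.uint8); m[170:245,245:330]=((h>46)&(h<58))[170:245,245:330]
m=cv2.morphologyEx(m,cv2.MORPH_OPEN,np.ones((3,3),np.uint8))
n,l,s,ce=cv2.connectedComponentsWithStats(m); i=1+np.argmax(s[1:,4]); v,u=np.nonzero(l==i)
w=onplane(c,np.c_[u,v],50)[:,:2].astype(np.float32); print('lid',len(u),cv2.minAreaRect(w),cv2.boxPoints(cv2.minAreaRect(w)), 'z',np.nanmedian(P[v,u,2]))
# lid by hand-picked corners
print(onplane(c,[[230+298/3.2,130+250/3.2],[230+107/3.2,130+328/3.2],[230+68/3.2,130+248/3.2]],50))
d=cv2.imread('pics/c1.png'); 
for q in cv2.boxPoints(cv2.minAreaRect(w)):
    a=(proj(c,[*q,50])[0]-[230,130])*3.2; cv2.circle(d,tuple(int(x) for x in a),4,(255,0,0),1)
cv2.imwrite('pics/c2.png',d)
s=ld('scene0'); cv2.imwrite('pics/s1.png',cv2.resize(s['frame'][150:300,220:420,::-1],None,fx=4,fy=4,interpolation=cv2.INTER_CUBIC))
E
```

```text
stone ((453.0452575683594, 2.6799545288085938), (157.33737182617188, 47.74083709716797), 83.24796295166016) [453.1098      2.9366255] z 33.13803364298815
tread 116 ((576.7911376953125, -118.15347290039062), (38.6505126953125, 27.39093017578125), 2.6350014209747314) [ 576.5682   -118.517876] z 67.44361227646846
lid 1777 ((651.82666015625, 80.12628173828125), (97.722900390625, 206.14308166503906), 0.6505946516990662) [[601.79803  182.63637 ]
 [604.13873  -23.493425]
 [701.8553   -22.383804]
 [699.5146   183.74599 ]] z 52.1730494377116
[[605.20641923 -20.51277044  50.        ]
 [602.80200949 174.25838118  50.        ]
 [689.00290259 181.16701931  50.        ]]
```

View pics/c2.png

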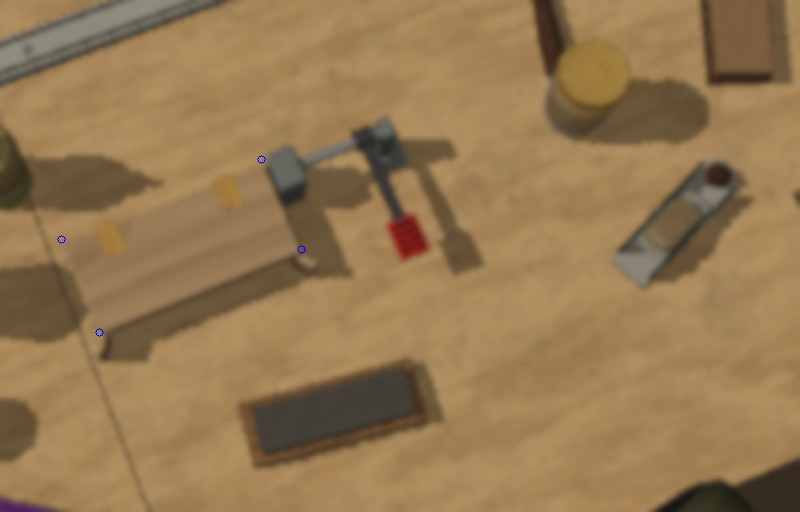

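View pics/s1.png

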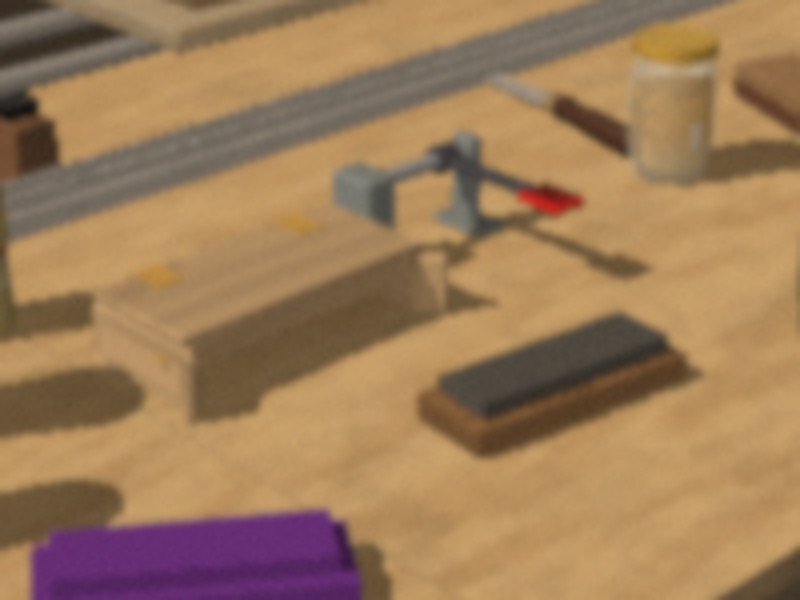

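Request:
{"name": "drive_tool", "arguments": {
  "steps": [
    {"delta_pos": [12, 20, 4], "yaw": 0.112, "hand": 94},
    {"delta_pos": [12, 20, 4], "yaw": 0.112, "hand": 94},
    {"delta_pos": [12, 20, 4], "yaw": 0.112, "hand": 94},
    {"delta_pos": [12, 20, 4], "yaw": 0.112, "hand": 94},
    {"delta_pos": [12, 20, 4], "yaw": 0.112, "hand": 94}
  ]
}}

```text
clock: 0.57
eef_pos: [250.9, -414.9, 242.4]
eef_rot: [-3.141, -0.0, 0.919]
wrist_force: [1.1, -0.7, 0.2]
finger_gap: 93.9
```

Request:
{"name": "drive_tool", "arguments": {
  "steps": [
    {"delta_pos": [12, 20, 4], "yaw": 0.112, "hand": 94},
    {"delta_pos": [12, 20, 4], "yaw": 0.112, "hand": 94},
    {"delta_pos": [12, 20, 4], "yaw": 0.112, "hand": 94},
    {"delta_pos": [12, 20, 4], "yaw": 0.112, "hand": 94},
    {"delta_pos": [12, 20, 4], "yaw": 0.112, "hand": 94}
  ]
}}

```text
clock: 0.98
eef_pos: [310.9, -314.8, 262.5]
eef_rot: [-3.141, -0.0, 1.479]
wrist_force: [0.2, 0.6, -0.1]
finger_gap: 94.1
```

Request:
{"name": "drive_tool", "arguments": {
  "steps": [
    {"delta_pos": [12, 20, 4], "yaw": 0.112, "hand": 94},
    {"delta_pos": [12, 20, 4], "yaw": 0.112, "hand": 94},
    {"delta_pos": [12, 20, 4], "yaw": 0.112, "hand": 94},
    {"delta_pos": [12, 20, 4], "yaw": 0.112, "hand": 94},
    {"delta_pos": [12, 20, 4], "yaw": 0.112, "hand": 94}
  ]
}}

```text
clock: 1.4
eef_pos: [370.9, -214.8, 282.6]
eef_rot: [-3.142, -0.0, 2.039]
wrist_force: [0.4, -0.9, 1.2]
finger_gap: 94.0
```

Request:
{"name": "drive_tool", "arguments": {
  "steps": [
    {"delta_pos": [12, 20, 4], "yaw": 0.112, "hand": 94},
    {"delta_pos": [12, 20, 4], "yaw": 0.112, "hand": 94},
    {"delta_pos": [12, 20, 4], "yaw": 0.112, "hand": 94},
    {"delta_pos": [12, 20, 4], "yaw": 0.112, "hand": 94},
    {"delta_pos": [12, 20, 4], "yaw": 0.112, "hand": 94}
  ]
}}

```text
clock: 1.82
eef_pos: [430.9, -114.8, 302.6]
eef_rot: [-3.142, -0.0, 2.599]
wrist_force: [-0.2, 0.1, 1.1]
finger_gap: 94.0
```

Request:
{"name": "drive_tool", "arguments": {
  "steps": [
    {"delta_pos": [12, 20, 4], "yaw": 0.112, "hand": 94},
    {"delta_pos": [12, 20, 4], "yaw": 0.112, "hand": 94},
    {"delta_pos": [12, 20, 4], "yaw": 0.112, "hand": 94},
    {"delta_pos": [12, 20, 4], "yaw": 0.112, "hand": 94},
    {"delta_pos": [12, 20, 4], "yaw": 0.112, "hand": 94}
  ]
}}

```text
clock: 2.23
eef_pos: [490.9, -14.8, 322.5]
eef_rot: [3.142, -0.0, -3.124]
wrist_force: [1.0, 0.6, -0.0]
finger_gap: 94.1
```

```bash
python3 - <<'E'
from h import *
s=manip.read_state(); print(s['clock'],s['joints'],s['eef_pos'],s['eef_rot'])
c=snap('wrist','w1')
E
```

```text
2.2333 [-1.04708262e-01  1.07421740e-01  1.52145752e+00 -2.84314760e-05
  1.51295151e+00 -1.69330399e+00] [490.93345658 -14.7991612  322.51131724] [ 3.14159173e+00 -2.39800031e-04 -3.12379161e+00]
```

View pics/w1.png

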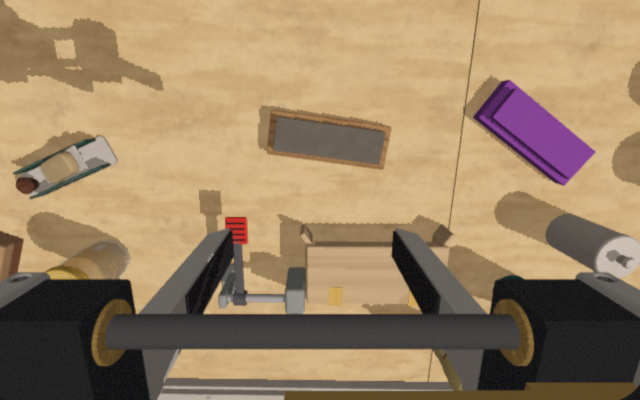

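Wrist view: grey stone at (328,139), red tread at (236,230), lid front edge at row 245 between columns 306 and about 440, purple decoy at (533,132).

```bash
python3 - <<'E'
from h import *
c=ld('w1'); P=cloud(c); f=c['frame'].astype(int)
print(P[60,330],P[139,328],P[270,350],P[230,236],P[240,305],P[235,440])
m=np.zeros((400,640),np.uint8); m[100:180,250:400]=(f.max(2)<95)[100:180,250:400]
m=cv2.morphologyEx(m,cv2.MORPH_OPEN,np.ones((5,5),np.uint8))
n,l,s,ce=cv2.connectedComponentsWithStats(m); i=1+np.argmax(s[1:,4]); v,u=np.nonzero(l==i)
w=onplane(c,np.c_[u,v],32)[:,:2].astype(np.float32); print('stone',cv2.minAreaRect(w),'z',np.nanmedian(P[v,u,2]))
h=np.nan_to_num(P[...,2])
m=np.zeros((400,640),np.uint8); m[90:185,250:400]=(h>12)[90:185,250:400]; v,u=np.nonzero(m); w=P[v,u,:2].astype(np.float32); print('box(depth)',cv2.minAreaRect(w))
m=np.zeros((400,640),np.uint8); m[205:255,215:260]=((f[...,0]>2*f[...,1])&(f[...,0]>60))[205:255,215:260]
v,u=np.nonzero(m); w=onplane(c,np.c_[u,v],66)[:,:2].astype(np.float32); print('tread',cv2.minAreaRect(w),'z',np.nanmedian(P[v,u,2]))
cv2.imwrite('pics/w1c.png',cv2.resize(c['frame'][200:310,200:460,::-1],None,fx=3,fy=3,interpolation=cv2.INTER_CUBIC))
E
```

```text
[347.59450045   6.94877015  -0.48820589] [452.82546599   5.67401306  32.38196863] [640.70575336  42.57040078  50.59632198] [ 574.61240211 -118.0911767    66.82193848] [596.98068136 -24.11312592  44.53518382] [595.05176035 180.62946522  21.51233377]Traceback (most recent call last):
  File "<stdin>", line 6, in <module>
    return _wrapfunc(a, 'argmax', axis=axis, out=out, **kwds)
    return bound(*args, **kwds)
ValueError: attempt to get argmax of an empty sequence
```

```bash
python3 - <<'E'
from h import *
c=ld('w1'); P=cloud(c); f=c['frame'].astype(int)
print(f[139,328],f[115,328])
m=np.zeros((400,640),np.uint8); m[100:180,250:400]=((f.max(2)-f.min(2)<30)&(f.max(2)<150))[100:180,250:400]
m=cv2.morphologyEx(m,cv2.MORPH_OPEN,np.ones((5,5),np.uint8))
n,l,s,ce=cv2.connectedComponentsWithStats(m); i=1+np.argmax(s[1:,4]); v,u=np.nonzero(l==i)
w=onplane(c,np.c_[u,v],32)[:,:2].astype(np.float32); print('stone',cv2.minAreaRect(w),'z',np.nanmedian(P[v,u,2]))
h=np.nan_to_num(P[...,2])
m=np.zeros((400,640),np.uint8); m[90:185,250:400]=(h>12)[90:185,250:400]; v,u=np.nonzero(m); w=P[v,u,:2].astype(np.float32); print('box(depth)',cv2.minAreaRect(w))
m=np.zeros((400,640),np.uint8); m[205:255,215:260]=((f[...,0]>2*f[...,1])&(f[...,0]>60))[205:255,215:260]
v,u=np.nonzero(m); w=onplane(c,np.c_[u,v],66)[:,:2].astype(np.float32); print('tread',cv2.minAreaRect(w),'z',np.nanmedian(P[v,u,2]))
cv2.imwrite('pics/w1c.png',cv2.resize(c['frame'][200:310,200:460,::-1],None,fx=3,fy=3,interpolation=cv2.INTER_CUBIC))
# lid front edge: first rows with h>46 per column
pts=[]
for uu in list(range(310,392,6)):
    vv=np.nonzero(h[200:300,uu]>47)[0][0]+200; pts.append([uu,vv])
w=onplane(c,pts,50); k=np.polyfit(w[:,1],w[:,0],1); print('lid front x =',k, w[0],w[-1])
# lid right side edge
pts=[]
for vv in range(250,300,4):
    uu=np.nonzero(np.abs(h[vv,300:390]-50)<3)[0]; 
    if len(uu): pts.append([300+uu[0],vv])
w=onplane(c,pts,50); print(w.round(1)[:, :2].tolist())
E
```

```text
[105  96  85] [146 118  81]
stone ((454.537353515625, 6.23687744140625), (148.20602416992188, 44.485435485839844), 83.33599853515625) z 32.37430769566089
box(depth) ((455.7375793457031, 6.981391906738281), (170.2454071044922, 62.03701400756836), 83.13732147216797)
tread ((575.8800048828125, -118.13323974609375), (39.35102844238281, 28.760845184326172), 0.9237346649169922) z 66.14912845027317
lid front x = [-1.60847569e-02  6.03608228e+02] [603.87723405 -16.72430358  50.        ] [602.07039046  95.60836031  50.        ]
[[610.2, -21.0], [616.5, -20.9], [622.8, -20.8], [629.2, -20.7], [635.6, -20.7], [642.0, -20.6], [648.5, -20.5], [655.1, -20.4], [661.9, -30.8], [668.3, -20.3], [675.0, -20.2], [681.8, -20.1], [688.6, -20.0]]
```

View pics/w1c.png

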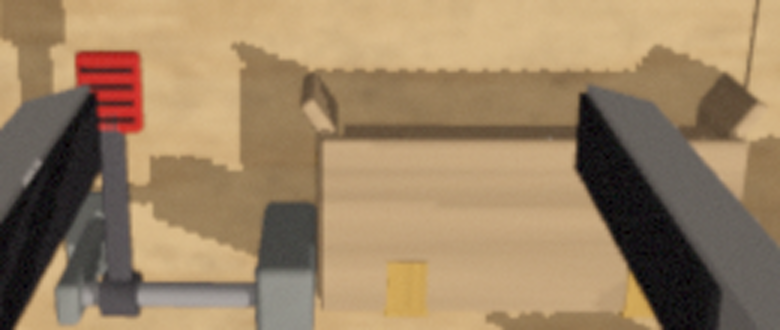

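Request:
{"name": "drive_tool", "arguments": {
  "steps": [
    {"delta_pos": [17, -20.6, -16], "yaw": 0, "hand": 60},
    {"delta_pos": [17, -20.6, -16], "yaw": 0, "hand": 60},
    {"delta_pos": [17, -20.6, -16], "yaw": 0, "hand": 60},
    {"delta_pos": [17, -20.6, -16], "yaw": 0, "hand": 60},
    {"delta_pos": [17, -20.6, -16], "yaw": 0, "hand": 60}
  ]
}}

```text
clock: 2.7
eef_pos: [576.1, -120.0, 241.4]
eef_rot: [3.141, -0.0, -3.129]
wrist_force: [0.9, 0.9, 0.3]
finger_gap: 63.9
```

Request:
{"name": "drive_tool", "arguments": {
  "steps": [
    {"delta_pos": [0, 0, -30], "yaw": 0, "hand": 60},
    {"delta_pos": [0, 0, -30], "yaw": 0, "hand": 60},
    {"delta_pos": [0, 0, -30], "yaw": 0, "hand": 60},
    {"delta_pos": [0, 0, -20], "yaw": 0, "hand": 60},
    {"delta_pos": [0, 0, 0], "yaw": 0, "hand": 60}
  ]
}}

```text
clock: 3.12
eef_pos: [573.6, -118.5, 127.9]
eef_rot: [3.14, -0.007, -3.13]
wrist_force: [-0.8, 0.0, -0.9]
finger_gap: 59.9
```

```bash
python3 - <<'E'
from h import *
c=snap('wrist','w2'); P=cloud(c); f=c['frame'].astype(int)
m=((f[...,0]>2*f[...,1])&(f[...,0]>60)).astype(np.uint8); n,l,s,ce=cv2.connectedComponentsWithStats(m); i=1+np.argmax(s[1:,4]); v,u=np.nonzero(l==i)
w=onplane(c,np.c_[u,v],66)[:,:2].astype(np.float32); print('tread',cv2.minAreaRect(w),'z',np.nanmedian(P[v,u,2]))
E
```

```text
tread ((575.9950561523438, -119.1023941040039), (38.37385940551758, 28.884063720703125), 0.5563290119171143) z 66.07157890617205
```

View pics/w2.png

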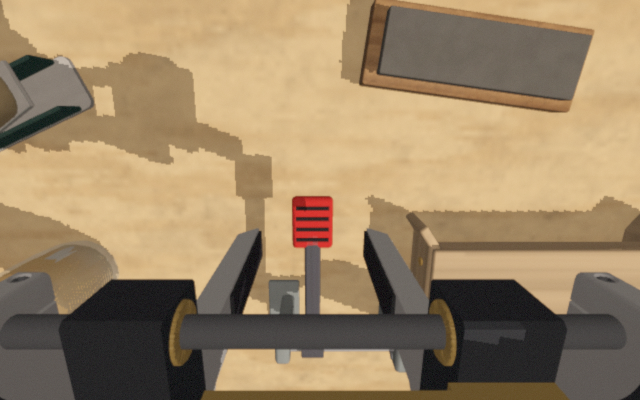

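The tread sits centred between the fingers at (313,222). Next I descend and pinch.

Request:
{"name": "drive_tool", "arguments": {
  "steps": [
    {"delta_pos": [0, 0, -20], "yaw": 0, "hand": 60},
    {"delta_pos": [0, 0, -20], "yaw": 0, "hand": 60},
    {"delta_pos": [0, 0, -18], "yaw": 0, "hand": 60},
    {"delta_pos": [0, 0, -8], "yaw": 0, "hand": 60},
    {"delta_pos": [0, 0, 0], "yaw": 0, "hand": 60}
  ]
}}

```text
clock: 3.58
eef_pos: [575.5, -118.9, 66.3]
eef_rot: [3.141, -0.001, -3.129]
wrist_force: [0.2, 0.4, -0.9]
finger_gap: 60.2
```

Request:
{"name": "drive_tool", "arguments": {
  "steps": [
    {"delta_pos": [0, 0, 0], "yaw": 0, "hand": 20},
    {"delta_pos": [0, 0, 0], "yaw": 0, "hand": 20},
    {"delta_pos": [0, 0, 0], "yaw": 0, "hand": 20},
    {"delta_pos": [0, 0, 0], "yaw": 0, "hand": 20},
    {"delta_pos": [0, 0, 0], "yaw": 0, "hand": 20}
  ],
  "squeeze": 25
}}

```text
clock: 4.0
eef_pos: [575.8, -118.9, 67.1]
eef_rot: [-3.142, 0.001, -3.129]
wrist_force: [-0.6, 10.5, 2.5]
finger_gap: 30.2
```

```bash
python3 - <<'E'
from h import *
s=manip.read_state(); print(s)
E
```

```text
{'clock': 4.0, 'joints': array([-2.66007974e-01,  5.49712222e-01,  1.55289947e+00,  1.90831062e-04,
        1.03813314e+00, -1.84905027e+00]), 'qd': array([ 0.0078888 ,  0.00384169,  0.00614782,  0.02432729,  0.00738904,
       -0.00132696]), 'effort': array([-3.11571127e-01, -6.20763946e+01, -3.05395210e+01, -6.05750252e-01,
       -1.17673092e-01,  5.69777418e-03]), 'eef_pos': array([ 575.78327169, -118.90338662,   67.09185129]), 'eef_rot': array([-3.14151793e+00,  8.60374443e-04, -3.12944349e+00]), 'wrist_force': array([-0.61284309, 10.54671404,  2.54480619]), 'moment': array([ 2.15246373e+00, -1.41899041e-01,  3.19077978e-04]), 'finger_gap': 30.170141557246883}
```

Request:
{"name": "drive_tool", "arguments": {
  "steps": [
    {"delta_pos": [0, 0.8, -1], "yaw": 0, "hand": 20},
    {"delta_pos": [0.1, 0, -2], "yaw": 0, "hand": 20},
    {"delta_pos": [0.1, 0, -2], "yaw": 0, "hand": 20},
    {"delta_pos": [0.1, 0, -2], "yaw": 0, "hand": 20},
    {"delta_pos": [0.2, 0, -2], "yaw": 0, "hand": 20}
  ]
}}

```text
clock: 4.42
eef_pos: [576.3, -118.5, 58.0]
eef_rot: [-3.141, 0.001, -3.129]
wrist_force: [-3.3, -1.7, 5.8]
finger_gap: 29.6
```

Request:
{"name": "drive_tool", "arguments": {
  "steps": [
    {"delta_pos": [0.2, 0, -2], "yaw": 0, "hand": 20},
    {"delta_pos": [0.2, 0, -2], "yaw": 0, "hand": 20},
    {"delta_pos": [0.3, 0, -2], "yaw": 0, "hand": 20},
    {"delta_pos": [0.3, 0, -2], "yaw": 0, "hand": 20},
    {"delta_pos": [0.3, 0, -2], "yaw": 0, "hand": 20}
  ]
}}

```text
clock: 4.83
eef_pos: [577.7, -118.5, 47.9]
eef_rot: [-3.141, 0.001, -3.129]
wrist_force: [-3.3, -2.8, 5.9]
finger_gap: 30.2
```

Request:
{"name": "drive_tool", "arguments": {
  "steps": [
    {"delta_pos": [0.4, 0, -2], "yaw": 0, "hand": 20},
    {"delta_pos": [0.4, 0, -2], "yaw": 0, "hand": 20},
    {"delta_pos": [0.5, 0, -2], "yaw": 0, "hand": 20},
    {"delta_pos": [0.5, 0, -2], "yaw": 0, "hand": 20},
    {"delta_pos": [0.5, 0, -2], "yaw": 0, "hand": 20}
  ]
}}

```text
clock: 5.25
eef_pos: [579.9, -118.5, 37.9]
eef_rot: [-3.141, 0.001, -3.129]
wrist_force: [-2.2, -2.1, 4.9]
finger_gap: 29.5
```

Request:
{"name": "drive_tool", "arguments": {
  "steps": [
    {"delta_pos": [0.6, 0, -2], "yaw": 0, "hand": 20},
    {"delta_pos": [0.6, 0, -2], "yaw": 0, "hand": 20},
    {"delta_pos": [0.6, 0, -2], "yaw": 0, "hand": 20},
    {"delta_pos": [0.3, 0, -1.5], "yaw": 0, "hand": 20},
    {"delta_pos": [0, 0, 0], "yaw": 0, "hand": 20}
  ]
}}

```text
clock: 5.67
eef_pos: [582.2, -118.4, 29.9]
eef_rot: [-3.141, 0.001, -3.129]
wrist_force: [3.9, -3.5, 0.4]
finger_gap: 29.6
```

Request:
{"name": "drive_tool", "arguments": {
  "steps": [
    {"delta_pos": [0.2, 0, -1], "yaw": 0, "hand": 20},
    {"delta_pos": [0, 0, -0.5], "yaw": 0, "hand": 20},
    {"delta_pos": [0, 0, -0.5], "yaw": 0, "hand": 20}
  ]
}}

```text
clock: 5.92
eef_pos: [582.7, -118.4, 28.4]
eef_rot: [-3.141, 0.002, -3.129]
wrist_force: [3.5, -3.6, 5.5]
finger_gap: 29.4
```

```bash
python3 - <<'E'
from h import *
c=snap('scene','s2')
cv2.imwrite('pics/s2c.png',cv2.resize(c['frame'][130:300,180:440,::-1],None,fx=3,fy=3,interpolation=cv2.INTER_CUBIC))
E
```

```text
(no output)
```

View pics/s2c.png

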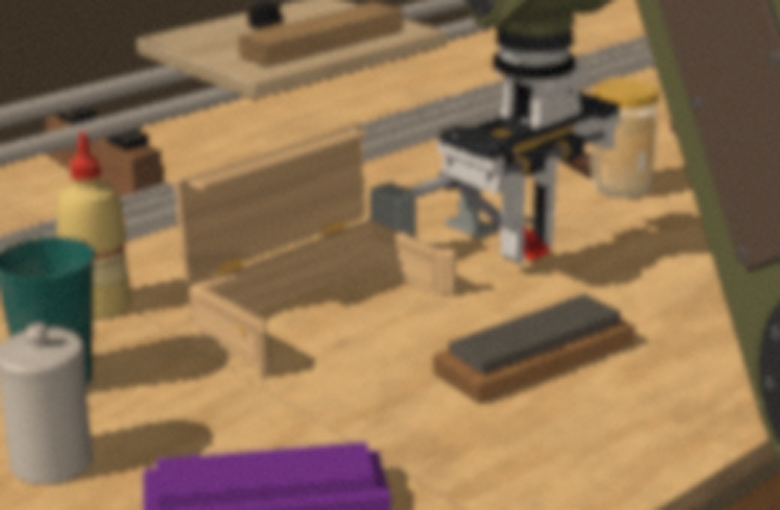

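The lid stands about upright. I push on until the stop shows as a rise in force.

Request:
{"name": "drive_tool", "arguments": {
  "steps": [
    {"delta_pos": [0.2, 0, -0.6], "yaw": 0, "hand": 20},
    {"delta_pos": [0, 0, -0.6], "yaw": 0, "hand": 20},
    {"delta_pos": [0, 0, 0], "yaw": 0, "hand": 20}
  ]
}}

```text
clock: 6.22
eef_pos: [582.9, -118.4, 27.7]
eef_rot: [-3.141, 0.002, -3.129]
wrist_force: [1.0, -3.3, 9.8]
finger_gap: 29.3
```

Request:
{"name": "drive_tool", "arguments": {
  "steps": [
    {"delta_pos": [0.2, 0, -0.6], "yaw": 0, "hand": 20},
    {"delta_pos": [0, 0, -0.6], "yaw": 0, "hand": 20},
    {"delta_pos": [0, 0, 0], "yaw": 0, "hand": 20}
  ]
}}

```text
clock: 6.47
eef_pos: [583.1, -118.4, 27.3]
eef_rot: [-3.141, 0.002, -3.129]
wrist_force: [-3.9, -1.8, 19.9]
finger_gap: 29.5
```

Hard stop reached (20 N). I ease off, open the fingers and rise.

Request:
{"name": "drive_tool", "arguments": {
  "steps": [
    {"delta_pos": [0, 0, 1.2], "yaw": 0, "hand": 20},
    {"delta_pos": [0, 0, 0], "yaw": 0, "hand": 60},
    {"delta_pos": [0, 0, 0], "yaw": 0, "hand": 60},
    {"delta_pos": [0, 0, 0], "yaw": 0, "hand": 60},
    {"delta_pos": [0, 0, 0], "yaw": 0, "hand": 60}
  ]
}}

```text
clock: 6.88
eef_pos: [581.9, -117.8, 26.2]
eef_rot: [3.141, -0.001, -3.129]
wrist_force: [-0.4, -0.1, 0.9]
finger_gap: 53.0
```

Request:
{"name": "drive_tool", "arguments": {
  "steps": [
    {"delta_pos": [0, 0, 10], "yaw": 0, "hand": 60},
    {"delta_pos": [0, 0, 30], "yaw": 0, "hand": 60},
    {"delta_pos": [0, 0, 35], "yaw": 0, "hand": 60},
    {"delta_pos": [0, 0, 35], "yaw": 0, "hand": 94},
    {"delta_pos": [0, 0, 20], "yaw": 0, "hand": 94}
  ]
}}

```text
clock: 7.3
eef_pos: [583.1, -118.2, 161.4]
eef_rot: [-3.141, 0.004, -3.129]
wrist_force: [1.5, 1.0, 0.2]
finger_gap: 69.8
```

```bash
python3 - <<'E'
from h import *
c=snap('wrist','w3'); P=cloud(c); f=c['frame'].astype(int)
m=((f[...,0]>2*f[...,1])&(f[...,0]>60)).astype(np.uint8); n,l,s,ce=cv2.connectedComponentsWithStats(m); i=1+np.argmax(s[1:,4]); v,u=np.nonzero(l==i)
w=onplane(c,np.c_[u,v],29)[:,:2].astype(np.float32); print('tread',cv2.minAreaRect(w),'z',np.nanmedian(P[v,u,2]))
print(manip.read_state()['eef_pos'])
E
```

```text
tread ((582.5606689453125, -119.16497802734375), (38.566917419433594, 28.441987991333008), 0.626971960067749) z 28.610348150746404
[ 584.12695777 -118.46311586  164.27442046]
```

View pics/w3.png

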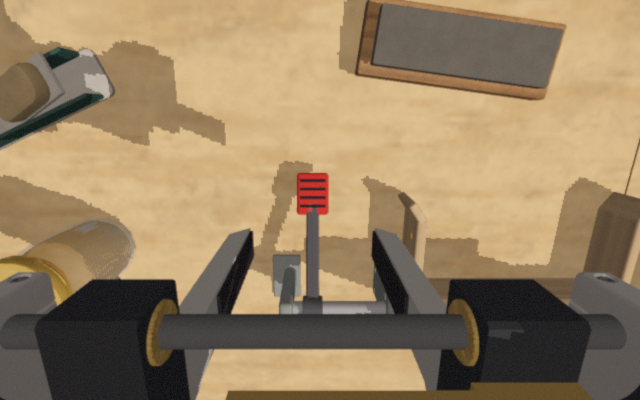

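Request:
{"name": "drive_tool", "arguments": {
  "steps": [
    {"delta_pos": [-8.5, 8.4, 0], "yaw": -0.1134, "hand": 94},
    {"delta_pos": [-8.5, 8.4, 0], "yaw": -0.1134, "hand": 94},
    {"delta_pos": [-8.5, 8.4, 0], "yaw": -0.1134, "hand": 94},
    {"delta_pos": [-8.5, 8.4, 0], "yaw": -0.1134, "hand": 94},
    {"delta_pos": [-8.5, 8.4, 0], "yaw": -0.1134, "hand": 94}
  ]
}}

```text
clock: 7.77
eef_pos: [539.2, -75.7, 157.0]
eef_rot: [-3.142, -0.0, 2.581]
wrist_force: [-0.4, 0.0, -0.6]
finger_gap: 94.1
```

Request:
{"name": "drive_tool", "arguments": {
  "steps": [
    {"delta_pos": [-8.5, 8.4, 0], "yaw": -0.1134, "hand": 94},
    {"delta_pos": [-8.5, 8.4, 0], "yaw": -0.1134, "hand": 94},
    {"delta_pos": [-8.5, 8.4, 0], "yaw": -0.1134, "hand": 94},
    {"delta_pos": [-8.5, 8.4, 0], "yaw": -0.1134, "hand": 94},
    {"delta_pos": [-8.5, 8.4, 0], "yaw": -0.1134, "hand": 94}
  ]
}}

```text
clock: 8.18
eef_pos: [496.8, -33.6, 157.0]
eef_rot: [3.142, -0.0, 2.014]
wrist_force: [0.2, 0.2, -1.0]
finger_gap: 94.2
```

Request:
{"name": "drive_tool", "arguments": {
  "steps": [
    {"delta_pos": [-8.5, 8.4, -8], "yaw": -0.1134, "hand": 94},
    {"delta_pos": [-8.5, 8.4, -8], "yaw": -0.1134, "hand": 94},
    {"delta_pos": [-8.5, 8.4, -8], "yaw": -0.1134, "hand": 94},
    {"delta_pos": [-8.5, 8.4, -8], "yaw": -0.1134, "hand": 94},
    {"delta_pos": [-8.5, 8.4, -8], "yaw": -0.1134, "hand": 94}
  ]
}}

```text
clock: 8.6
eef_pos: [454.3, 8.3, 116.7]
eef_rot: [3.141, -0.0, 1.447]
wrist_force: [0.7, -0.2, -0.3]
finger_gap: 93.9
```

Request:
{"name": "drive_tool", "arguments": {
  "steps": [
    {"delta_pos": [0, 0, 0], "yaw": 0, "hand": 94},
    {"delta_pos": [0, 0, 0], "yaw": 0, "hand": 94}
  ]
}}

```text
clock: 8.77
eef_pos: [454.9, 8.0, 117.1]
eef_rot: [-3.141, 0.0, 1.457]
wrist_force: [-1.0, -0.6, 0.5]
finger_gap: 94.2
```

```bash
python3 - <<'E'
from h import *
c=snap('wrist','w4'); P=cloud(c); print(manip.read_state()['eef_pos'],manip.read_state()['eef_rot'])
E
```

```text
[455.37268674   7.67757403 117.42766809] [3.14079475e+00 2.91430764e-06 1.45735192e+00]
```

View pics/w4.png

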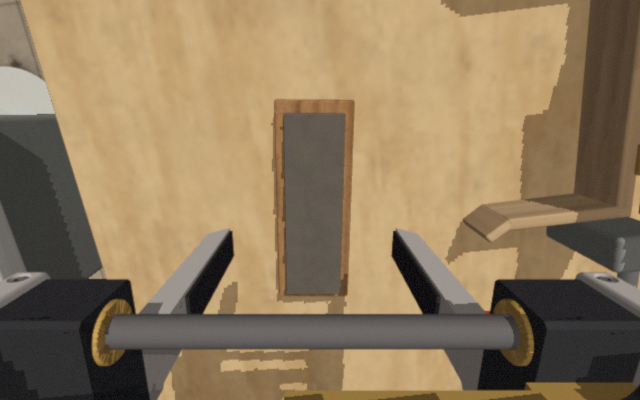

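Stone centred between the fingers at (315,200), aligned. I descend to tips at about z=5 mm, then grip.

Request:
{"name": "drive_tool", "arguments": {
  "steps": [
    {"delta_pos": [0, 0, -20], "yaw": 0, "hand": 94},
    {"delta_pos": [0, 0, -25], "yaw": 0, "hand": 94},
    {"delta_pos": [0, 0, -25], "yaw": 0, "hand": 94},
    {"delta_pos": [0, 0, -12], "yaw": 0, "hand": 94},
    {"delta_pos": [0, 0, -5], "yaw": 0, "hand": 94}
  ]
}}

```text
clock: 9.23
eef_pos: [454.7, 7.4, 28.5]
eef_rot: [-3.14, 0.0, 1.456]
wrist_force: [0.4, -0.2, 0.3]
finger_gap: 93.7
```

Request:
{"name": "drive_tool", "arguments": {
  "steps": [
    {"delta_pos": [0, 0, -3], "yaw": 0, "hand": 94},
    {"delta_pos": [0, 0, -3], "yaw": 0, "hand": 80},
    {"delta_pos": [0, 0, -2], "yaw": 0, "hand": 70},
    {"delta_pos": [0, 0, 0], "yaw": 0, "hand": 55},
    {"delta_pos": [0, 0, 0], "yaw": 0, "hand": 55}
  ],
  "squeeze": 20
}}

```text
clock: 9.65
eef_pos: [455.2, 7.9, 22.3]
eef_rot: [3.141, -0.0, 1.453]
wrist_force: [-0.4, -0.1, 1.1]
finger_gap: 70.8
```

Request:
{"name": "drive_tool", "arguments": {
  "steps": [
    {"delta_pos": [0, 0, 0], "yaw": 0, "hand": 55},
    {"delta_pos": [0, 0, 0], "yaw": 0, "hand": 55},
    {"delta_pos": [0, 0, 0], "yaw": 0, "hand": 55}
  ]
}}

```text
clock: 9.9
eef_pos: [455.2, 7.9, 22.2]
eef_rot: [3.141, -0.0, 1.453]
wrist_force: [-0.7, -1.3, 4.7]
finger_gap: 61.8
```

Request:
{"name": "drive_tool", "arguments": {
  "steps": [
    {"delta_pos": [3, 4, 0], "yaw": 0.0134, "hand": 55},
    {"delta_pos": [6, 7.5, 0], "yaw": 0.0134, "hand": 55},
    {"delta_pos": [6, 7.5, 0], "yaw": 0.0134, "hand": 55},
    {"delta_pos": [6, 7.5, 0], "yaw": 0.0134, "hand": 55},
    {"delta_pos": [6, 7.5, 0], "yaw": 0.0134, "hand": 55}
  ]
}}

```text
clock: 10.32
eef_pos: [482.0, 41.7, 22.2]
eef_rot: [-3.141, 0.001, 1.521]
wrist_force: [-5.1, -6.8, 9.5]
finger_gap: 61.9
```

Request:
{"name": "drive_tool", "arguments": {
  "steps": [
    {"delta_pos": [6, 7.5, 0], "yaw": 0.0134, "hand": 55},
    {"delta_pos": [6, 7.5, 0], "yaw": 0.0134, "hand": 55},
    {"delta_pos": [6, 7.5, 0], "yaw": 0.0134, "hand": 55},
    {"delta_pos": [6, 7.5, 0], "yaw": 0.0134, "hand": 55},
    {"delta_pos": [6, 7.5, 0], "yaw": 0.0134, "hand": 55}
  ]
}}

```text
clock: 10.73
eef_pos: [512.0, 79.1, 22.2]
eef_rot: [-3.141, 0.001, 1.588]
wrist_force: [-5.0, -7.9, 8.5]
finger_gap: 62.0
```

Request:
{"name": "drive_tool", "arguments": {
  "steps": [
    {"delta_pos": [0, 3.5, 0], "yaw": 0, "hand": 55},
    {"delta_pos": [0, 0, 0], "yaw": 0, "hand": 55}
  ]
}}

```text
clock: 10.9
eef_pos: [512.6, 83.4, 22.2]
eef_rot: [3.14, -0.0, 1.587]
wrist_force: [3.9, 1.2, 3.9]
finger_gap: 62.0
```

```bash
python3 - <<'E'
from h import *
print(manip.read_state()['eef_pos'],manip.read_state()['eef_rot'])
c=snap('top','t5'); w=snap('wrist','w5')
cv2.imwrite('pics/t5c.png',cv2.resize(c['frame'][130:290,230:480,::-1],None,fx=3.2,fy=3.2,interpolation=cv2.INTER_CUBIC))
E
```

```text
[512.64452352  83.35034918  22.23653858] [ 3.13966557e+00 -6.90882527e-06  1.58743428e+00]
```

View pics/t5c.png

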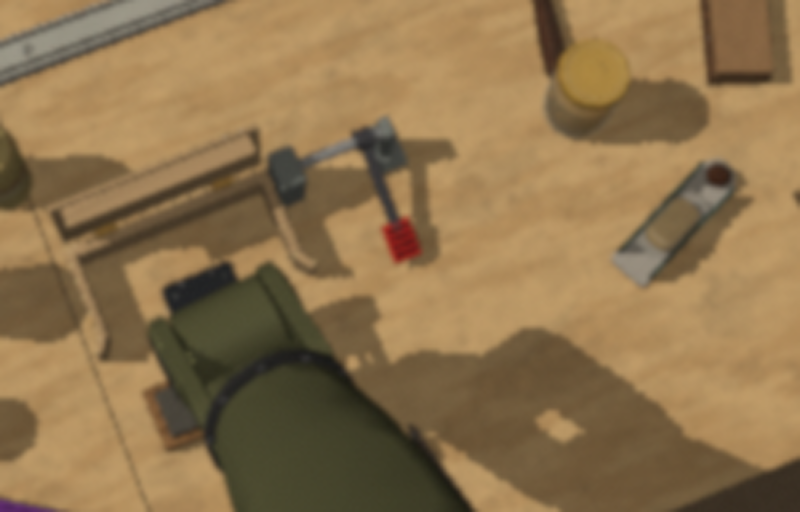

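View pics/w5.png

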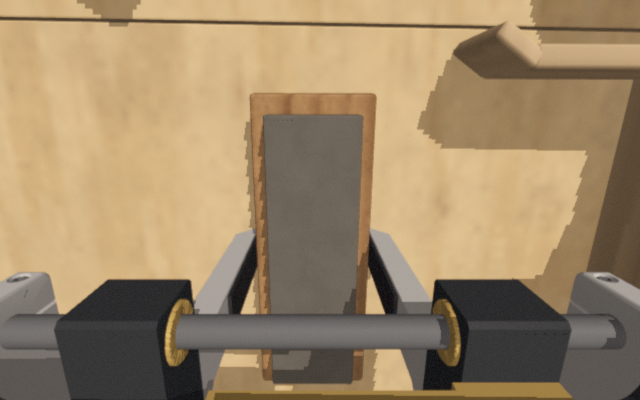

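```bash
python3 - <<'E'
from h import *
c=ld('w5'); P=cloud(c)
print('stone end top edge z20',onplane(c,[[255,95],[315,94],[373,95]],20).round(1)[:,:2].tolist())
for u in (570,600,630):
    col=P[20:120,u]; 
    for v in range(36,90,4): print(u,v+0,P[v,u].round(1).tolist()) if u==600 else 0
m=(np.abs(P[...,2]-44)<3)
for u in (570,590,610,630):
    v=np.nonzero(m[:130,u])[0]; print(u,v.min(),v.max(),onplane(c,[[u,v.min()],[u,v.max()]],44).round(1)[:,:2].tolist())
E
```

```text
stone end top edge z20 [[483.4, 165.4], [512.3, 166.3], [540.3, 166.2]]
600 36 [659.1, 197.9, 0.6]
600 40 [660.4, 196.2, -0.4]
600 44 [625.3, 185.9, 43.5]
600 48 [625.3, 184.3, 43.9]
600 52 [625.8, 182.9, 43.8]
600 56 [626.5, 181.5, 43.4]
600 60 [626.6, 179.9, 43.7]
600 64 [626.7, 178.4, 44.0]
600 68 [627.8, 177.0, 43.1]
600 72 [634.2, 176.4, 35.9]
600 76 [648.7, 176.6, 18.9]
600 80 [665.1, 176.6, -0.2]
600 84 [665.0, 174.5, 0.6]
600 88 [665.8, 172.5, 0.2]
570 44 70 [[613.0, 185.6], [615.1, 176.0]]
590 44 70 [[620.9, 185.7], [623.2, 176.1]]
610 44 70 [[628.9, 185.8], [631.3, 176.2]]
630 44 70 [[636.8, 186.0], [639.4, 176.3]]
```

Left-end clearance measures 10 mm (wall 176.4, stone end 166.3), as it should. Now I slide straight in.

Request:
{"name": "drive_tool", "arguments": {
  "steps": [
    {"delta_pos": [4, 0, 0], "yaw": 0, "hand": 55},
    {"delta_pos": [8, 0.1, 0], "yaw": 0, "hand": 55},
    {"delta_pos": [8, 0.1, 0], "yaw": 0, "hand": 55},
    {"delta_pos": [8, 0.1, 0], "yaw": 0, "hand": 55},
    {"delta_pos": [8, 0.1, 0], "yaw": 0, "hand": 55}
  ]
}}

```text
clock: 11.42
eef_pos: [546.3, 83.1, 22.0]
eef_rot: [-3.137, 0.0, 1.587]
wrist_force: [-14.5, 0.4, 18.3]
finger_gap: 61.6
```

Request:
{"name": "drive_tool", "arguments": {
  "steps": [
    {"delta_pos": [8, 0.1, 0], "yaw": 0, "hand": 55},
    {"delta_pos": [8, 0.1, 0], "yaw": 0, "hand": 55},
    {"delta_pos": [8, 0.1, 0], "yaw": 0, "hand": 55},
    {"delta_pos": [8, 0.1, 0], "yaw": 0, "hand": 55},
    {"delta_pos": [4, 0.1, 0], "yaw": 0, "hand": 55}
  ]
}}

```text
clock: 11.83
eef_pos: [582.7, 83.6, 21.9]
eef_rot: [-3.137, 0.0, 1.586]
wrist_force: [-15.3, -0.9, 20.9]
finger_gap: 61.9
```

Request:
{"name": "drive_tool", "arguments": {
  "steps": [
    {"delta_pos": [0, 0, 0], "yaw": 0, "hand": 94},
    {"delta_pos": [0, 0, 0], "yaw": 0, "hand": 94},
    {"delta_pos": [0, 0, 0], "yaw": 0, "hand": 94},
    {"delta_pos": [0, 0, 0], "yaw": 0, "hand": 94},
    {"delta_pos": [0, 0, 0], "yaw": 0, "hand": 94}
  ]
}}

```text
clock: 12.25
eef_pos: [583.6, 83.7, 21.6]
eef_rot: [-3.141, 0.0, 1.587]
wrist_force: [0.1, -0.3, -0.5]
finger_gap: 91.5
```

```bash
python3 - <<'E'
from h import *
print(manip.read_state()['eef_pos'],manip.read_state()['eef_rot'])
w=snap('wrist','w6')
E
```

```text
[583.61987296  83.70203563  21.57379073] [-3.14121734e+00  2.27831650e-05  1.58671770e+00]
```

View pics/w6.png

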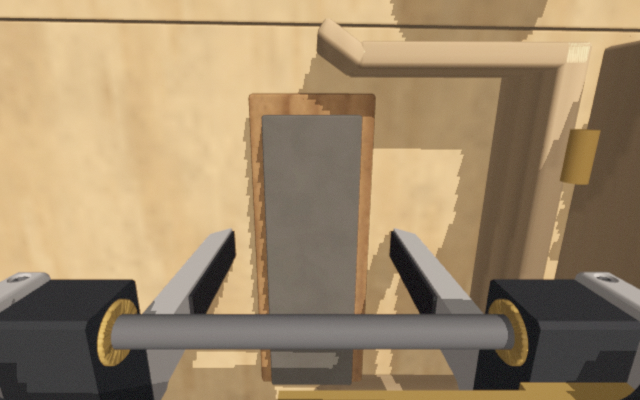

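The stone stands in the mouth with equal clearances. I go up, back and turn to push from behind.

Request:
{"name": "drive_tool", "arguments": {
  "steps": [
    {"delta_pos": [0, 0, 15], "yaw": 0, "hand": 94},
    {"delta_pos": [0, 0, 25], "yaw": 0, "hand": 94},
    {"delta_pos": [0, 0, 30], "yaw": 0, "hand": 94},
    {"delta_pos": [-5, 0, 30], "yaw": 0, "hand": 94},
    {"delta_pos": [-10, 0, 20], "yaw": 0, "hand": 94}
  ]
}}

```text
clock: 12.72
eef_pos: [569.6, 83.8, 144.5]
eef_rot: [3.139, -0.0, 1.587]
wrist_force: [-0.0, -1.3, 1.0]
finger_gap: 93.7
```

Request:
{"name": "drive_tool", "arguments": {
  "steps": [
    {"delta_pos": [-10, 0, 0], "yaw": 0.12, "hand": 94},
    {"delta_pos": [-10, 0, 0], "yaw": 0.12, "hand": 94},
    {"delta_pos": [-10, 0, 0], "yaw": 0.12, "hand": 94},
    {"delta_pos": [-10, 0, 0], "yaw": 0.12, "hand": 94},
    {"delta_pos": [-10, 0, 0], "yaw": 0.12, "hand": 94}
  ]
}}

```text
clock: 13.13
eef_pos: [518.2, 83.8, 141.8]
eef_rot: [3.142, 0.0, 2.193]
wrist_force: [-0.3, 0.8, -0.2]
finger_gap: 93.8
```

Request:
{"name": "drive_tool", "arguments": {
  "steps": [
    {"delta_pos": [0, 0, 0], "yaw": 0.12, "hand": 94},
    {"delta_pos": [0, 0, 0], "yaw": 0.12, "hand": 94},
    {"delta_pos": [0, 0, 0], "yaw": 0.12, "hand": 94},
    {"delta_pos": [0, 0, 0], "yaw": 0.12, "hand": 94},
    {"delta_pos": [0, 0, 0], "yaw": 0.12, "hand": 94}
  ]
}}

```text
clock: 13.55
eef_pos: [518.7, 83.8, 141.8]
eef_rot: [3.142, 0.0, 2.793]
wrist_force: [-0.6, 0.3, 0.7]
finger_gap: 94.1
```

Request:
{"name": "drive_tool", "arguments": {
  "steps": [
    {"delta_pos": [0, 0, 0], "yaw": 0.12, "hand": 94},
    {"delta_pos": [0, 0, 0], "yaw": 0.12, "hand": 94},
    {"delta_pos": [0, 0, 0], "yaw": 0.12, "hand": 94},
    {"delta_pos": [0, 0, 0], "yaw": 0.01, "hand": 94},
    {"delta_pos": [0, 0, 0], "yaw": 0, "hand": 94}
  ]
}}

```text
clock: 13.97
eef_pos: [518.8, 83.8, 141.7]
eef_rot: [-3.142, -0.0, -3.129]
wrist_force: [0.7, 0.7, 1.4]
finger_gap: 94.2
```

```bash
python3 - <<'E'
from h import *
print(manip.read_state()['eef_pos'],manip.read_state()['eef_rot'])
c=snap('wrist','w7');P=cloud(c); f=c['frame'].astype(int)
m=((f.max(2)-f.min(2)<30)&(f.max(2)<150)&(np.abs(P[...,2]-32)<4)).astype(np.uint8)
n,l,s,ce=cv2.connectedComponentsWithStats(m); i=1+np.argmax(s[1:,4]); v,u=np.nonzero(l==i)
w=onplane(c,np.c_[u,v],32)[:,:2].astype(np.float32); print('stone',cv2.minAreaRect(w))
E
```

```text
[518.77723066  83.76603149 141.71643816] [-3.14153829e+00 -4.99369268e-05 -3.12916743e+00]
stone ((581.201416015625, 82.18830871582031), (46.351219177246094, 148.9703369140625), 0.605475127696991)
```

View pics/w7.png

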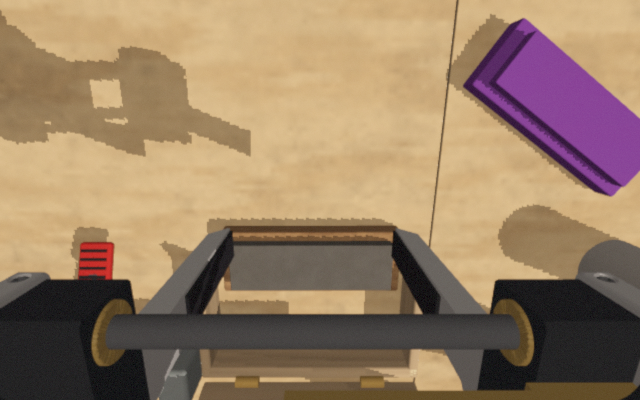

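Request:
{"name": "drive_tool", "arguments": {
  "steps": [
    {"delta_pos": [0, -1.2, -25], "yaw": 0, "hand": 94},
    {"delta_pos": [0, 0, -35], "yaw": 0, "hand": 94},
    {"delta_pos": [0, 0, -30], "yaw": 0, "hand": 94},
    {"delta_pos": [0, 0, -20], "yaw": 0, "hand": 94},
    {"delta_pos": [0, 0, -7], "yaw": 0, "hand": 94}
  ]
}}

```text
clock: 14.43
eef_pos: [517.3, 82.4, 21.8]
eef_rot: [-3.141, -0.004, -3.13]
wrist_force: [0.3, -1.5, -0.1]
finger_gap: 93.9
```

Request:
{"name": "drive_tool", "arguments": {
  "steps": [
    {"delta_pos": [0, 0, -3], "yaw": 0, "hand": 94},
    {"delta_pos": [8, 0, 0], "yaw": 0, "hand": 94},
    {"delta_pos": [6, 0, 0], "yaw": 0, "hand": 94},
    {"delta_pos": [4, 0, 0], "yaw": 0, "hand": 94},
    {"delta_pos": [4, 0, 0], "yaw": 0, "hand": 94}
  ]
}}

```text
clock: 14.85
eef_pos: [542.1, 82.6, 22.8]
eef_rot: [3.141, 0.002, -3.127]
wrist_force: [-0.5, -0.6, 0.6]
finger_gap: 93.9
```

Request:
{"name": "drive_tool", "arguments": {
  "steps": [
    {"delta_pos": [4, 0, 0], "yaw": 0, "hand": 94},
    {"delta_pos": [5, 0.1, 0], "yaw": 0, "hand": 94},
    {"delta_pos": [5, 0.1, 0], "yaw": 0, "hand": 94},
    {"delta_pos": [5, 0.1, 0], "yaw": 0, "hand": 94},
    {"delta_pos": [5, 0.1, 0], "yaw": 0, "hand": 94}
  ]
}}

```text
clock: 15.27
eef_pos: [564.8, 83.0, 22.1]
eef_rot: [-3.142, -0.001, -3.127]
wrist_force: [-6.4, -0.8, 4.0]
finger_gap: 93.7
```

Request:
{"name": "drive_tool", "arguments": {
  "steps": [
    {"delta_pos": [5, 0.1, 0], "yaw": 0, "hand": 94},
    {"delta_pos": [5, 0.1, 0], "yaw": 0, "hand": 94},
    {"delta_pos": [5, 0.1, 0], "yaw": 0, "hand": 94},
    {"delta_pos": [5, 0.1, 0], "yaw": 0, "hand": 94},
    {"delta_pos": [5, 0.1, 0], "yaw": 0, "hand": 94}
  ]
}}

```text
clock: 15.68
eef_pos: [589.9, 83.5, 22.1]
eef_rot: [-3.142, -0.001, -3.127]
wrist_force: [-5.1, -0.2, 3.9]
finger_gap: 94.3
```

Request:
{"name": "drive_tool", "arguments": {
  "steps": [
    {"delta_pos": [4, 0.1, 0], "yaw": 0, "hand": 94},
    {"delta_pos": [4, 0.1, 0], "yaw": 0, "hand": 94},
    {"delta_pos": [4, 0.1, 0], "yaw": 0, "hand": 94}
  ]
}}

```text
clock: 15.93
eef_pos: [601.8, 83.8, 22.0]
eef_rot: [-3.142, -0.001, -3.126]
wrist_force: [-5.9, -0.2, 5.0]
finger_gap: 93.9
```

Request:
{"name": "drive_tool", "arguments": {
  "steps": [
    {"delta_pos": [2.5, 0, 0], "yaw": 0, "hand": 94},
    {"delta_pos": [2, 0, 0], "yaw": 0, "hand": 94},
    {"delta_pos": [1.5, 0, 0], "yaw": 0, "hand": 94},
    {"delta_pos": [1, 0, 0], "yaw": 0, "hand": 94},
    {"delta_pos": [1, 0, 0], "yaw": 0, "hand": 94}
  ]
}}

```text
clock: 16.35
eef_pos: [609.7, 83.8, 22.0]
eef_rot: [3.142, -0.001, -3.126]
wrist_force: [-5.6, 0.4, 5.2]
finger_gap: 94.0
```

Request:
{"name": "drive_tool", "arguments": {
  "steps": [
    {"delta_pos": [0.7, 0, 0], "yaw": 0, "hand": 94},
    {"delta_pos": [0.7, 0, 0], "yaw": 0, "hand": 94}
  ]
}}

```text
clock: 16.52
eef_pos: [611.0, 83.8, 21.9]
eef_rot: [-3.142, -0.001, -3.126]
wrist_force: [-12.2, 0.8, 8.4]
finger_gap: 94.0
```

Request:
{"name": "drive_tool", "arguments": {
  "steps": [
    {"delta_pos": [0.7, 0, 0], "yaw": 0, "hand": 94},
    {"delta_pos": [0.7, 0, 0], "yaw": 0, "hand": 94}
  ]
}}

```text
clock: 16.68
eef_pos: [611.2, 83.9, 21.9]
eef_rot: [-3.142, -0.004, -3.127]
wrist_force: [-20.8, 1.1, 15.9]
finger_gap: 94.2
```

Request:
{"name": "drive_tool", "arguments": {
  "steps": [
    {"delta_pos": [0.5, 0, 0], "yaw": 0, "hand": 94},
    {"delta_pos": [0, 0, 0], "yaw": 0, "hand": 94}
  ]
}}

```text
clock: 16.85
eef_pos: [611.2, 83.9, 21.9]
eef_rot: [-3.142, -0.006, -3.127]
wrist_force: [-19.9, 0.3, 15.2]
finger_gap: 94.0
```

```bash
python3 - <<'E'
from h import *
s=manip.read_state();print(s['eef_pos'],s['wrist_force'])
c=snap('wrist','w8');P=cloud(c); f=c['frame'].astype(int)
m=((f.max(2)-f.min(2)<30)&(f.max(2)<170)&(np.abs(P[...,2]-32)<4)).astype(np.uint8)
n,l,s,ce=cv2.connectedComponentsWithStats(m); i=1+np.argmax(s[1:,4]); v,u=np.nonzero(l==i)
w=onplane(c,np.c_[u,v],32)[:,:2].astype(np.float32); print('stone',cv2.minAreaRect(w))
E
```

```text
[611.21291539  83.92476362  21.94191024] [-19.92332053   0.2825533   15.20083633]
stone ((632.670166015625, 83.72981262207031), (14.341805458068848, 116.06282043457031), 0.7416709065437317)
```

View pics/w8.png

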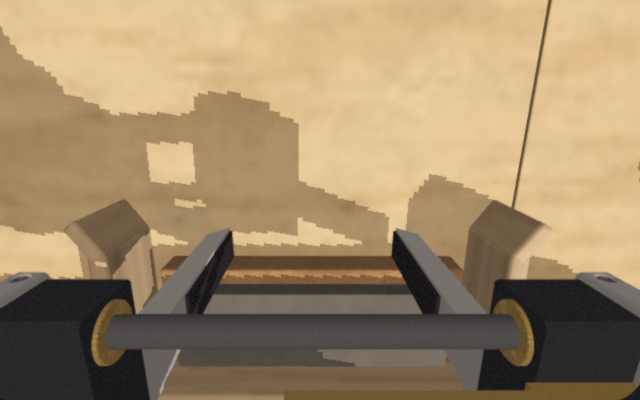

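Request:
{"name": "drive_tool", "arguments": {
  "steps": [
    {"delta_pos": [-3, 0, 0], "yaw": 0, "hand": 94},
    {"delta_pos": [-10, 0, 0], "yaw": 0, "hand": 94},
    {"delta_pos": [-20, 0, 0], "yaw": 0, "hand": 94},
    {"delta_pos": [-20, 0, 10], "yaw": 0, "hand": 94},
    {"delta_pos": [0, 0, 30], "yaw": 0, "hand": 94}
  ]
}}

```text
clock: 17.32
eef_pos: [555.8, 83.6, 58.3]
eef_rot: [-3.141, -0.008, -3.126]
wrist_force: [-0.8, -0.1, 0.4]
finger_gap: 93.7
```

Request:
{"name": "drive_tool", "arguments": {
  "steps": [
    {"delta_pos": [0, 0, 35], "yaw": 0, "hand": 94},
    {"delta_pos": [0, 0, 35], "yaw": 0, "hand": 94},
    {"delta_pos": [0, 0, 25], "yaw": 0, "hand": 94},
    {"delta_pos": [0, 0, 0], "yaw": 0, "hand": 94},
    {"delta_pos": [0, 0, 0], "yaw": 0, "hand": 94}
  ]
}}

```text
clock: 17.73
eef_pos: [560.9, 83.8, 158.0]
eef_rot: [3.141, 0.003, -3.126]
wrist_force: [-0.8, 0.4, -0.9]
finger_gap: 93.9
```

```bash
python3 - <<'E'
from h import *
s=manip.read_state();print(s['eef_pos'],s['eef_rot'])
c=snap('wrist','w9');P=cloud(c); f=c['frame'].astype(int)
m=((f.max(2)-f.min(2)<30)&(f.max(2)<170)&(np.abs(P[...,2]-32)<4)).astype(np.uint8)
n,l,s,ce=cv2.connectedComponentsWithStats(m); i=1+np.argmax(s[1:,4]); v,u=np.nonzero(l==i)
w=onplane(c,np.c_[u,v],32)[:,:2].astype(np.float32); print('stone',cv2.minAreaRect(w))
E
```

```text
[560.87187373  83.81902372 158.04151843] [ 3.14138832  0.00334122 -3.12643809]
stone ((650.0206909179688, 83.37577056884766), (47.42525863647461, 149.07444763183594), 0.7610862255096436)
```

View pics/w9.png

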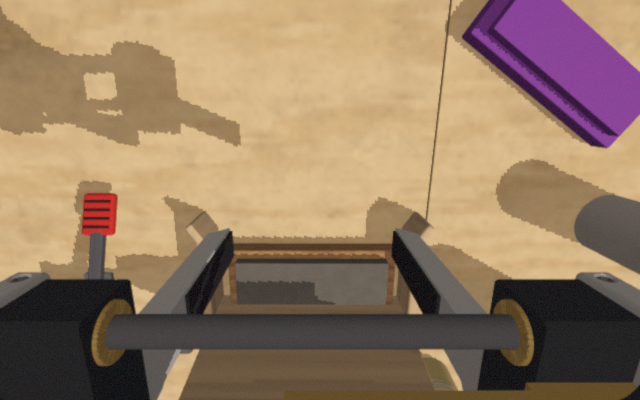

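The stone sits at (650, 83) against the back wall. Now back to the tread at (100,214) in the view.

Request:
{"name": "drive_tool", "arguments": {
  "steps": [
    {"delta_pos": [4, -40, 0], "yaw": 0, "hand": 60},
    {"delta_pos": [4, -40, 0], "yaw": 0, "hand": 60},
    {"delta_pos": [4, -40, 0], "yaw": 0, "hand": 60},
    {"delta_pos": [4, -40, 0], "yaw": 0, "hand": 60},
    {"delta_pos": [6, -42.5, 0], "yaw": 0, "hand": 60}
  ]
}}

```text
out of range
```

```bash
python3 - <<'E'
from h import *
print(manip.read_state()['eef_pos'])
E
```

```text
[560.20759145  83.74976869 156.4983218 ]
```

Request:
{"name": "drive_tool", "arguments": {
  "steps": [
    {"delta_pos": [4, -40, 0], "yaw": 0, "hand": 60},
    {"delta_pos": [4, -40, 0], "yaw": 0, "hand": 60},
    {"delta_pos": [4, -40, 0], "yaw": 0, "hand": 60},
    {"delta_pos": [4, -40, 0], "yaw": 0, "hand": 60},
    {"delta_pos": [6, -40, 0], "yaw": 0, "hand": 60}
  ]
}}

```text
clock: 18.2
eef_pos: [581.4, -118.0, 155.0]
eef_rot: [3.141, -0.002, -3.126]
wrist_force: [0.9, -0.3, 1.0]
finger_gap: 64.2
```

Request:
{"name": "drive_tool", "arguments": {
  "steps": [
    {"delta_pos": [0, -2.5, 0], "yaw": 0, "hand": 60},
    {"delta_pos": [0, 0, 0], "yaw": 0, "hand": 60},
    {"delta_pos": [0, 0, 0], "yaw": 0, "hand": 60}
  ]
}}

```text
clock: 18.45
eef_pos: [581.7, -118.3, 155.3]
eef_rot: [3.141, -0.002, -3.127]
wrist_force: [1.0, 0.9, -0.9]
finger_gap: 60.0
```

```bash
python3 - <<'E'
from h import *
s=manip.read_state();print(s['eef_pos'],s['eef_rot'],s['finger_gap'])
c=snap('wrist','w10'); P=cloud(c); f=c['frame'].astype(int)
m=((f[...,0]>2*f[...,1])&(f[...,0]>60)).astype(np.uint8); n,l,s,ce=cv2.connectedComponentsWithStats(m); i=1+np.argmax(s[1:,4]); v,u=np.nonzero(l==i)
w=onplane(c,np.c_[u,v],29)[:,:2].astype(np.float32); print('tread',cv2.minAreaRect(w),'z',np.nanmedian(P[v,u,2]))
E
```

```text
[ 581.6883002  -118.32022595  155.30388533] [ 3.14079952e+00 -2.09661416e-03 -3.12687005e+00] 60.02477759108912
tread ((583.1035766601562, -119.01192474365234), (38.946895599365234, 27.95209503173828), 0.7383280992507935) z 28.99889868119331
```

Request:
{"name": "drive_tool", "arguments": {
  "steps": [
    {"delta_pos": [1, 0, -25], "yaw": 0, "hand": 60},
    {"delta_pos": [0, 0, -35], "yaw": 0, "hand": 60},
    {"delta_pos": [0, 0, -35], "yaw": 0, "hand": 60},
    {"delta_pos": [0, 0, -20], "yaw": 0, "hand": 60},
    {"delta_pos": [0, 0, -8], "yaw": 0, "hand": 60}
  ]
}}

```text
clock: 18.92
eef_pos: [581.5, -116.7, 30.2]
eef_rot: [3.14, -0.005, -3.124]
wrist_force: [0.2, -0.5, -1.0]
finger_gap: 59.7
```

Request:
{"name": "drive_tool", "arguments": {
  "steps": [
    {"delta_pos": [0, 0, -4], "yaw": 0, "hand": 60},
    {"delta_pos": [0, 0, 0], "yaw": 0, "hand": 45},
    {"delta_pos": [0, 0, 0], "yaw": 0, "hand": 35},
    {"delta_pos": [0, 0, 0], "yaw": 0, "hand": 20},
    {"delta_pos": [0, 0, 0], "yaw": 0, "hand": 20}
  ],
  "squeeze": 30
}}

```text
clock: 19.33
eef_pos: [583.7, -118.8, 31.0]
eef_rot: [-3.141, 0.002, -3.126]
wrist_force: [-0.1, 0.2, 0.1]
finger_gap: 37.0
```

Request:
{"name": "drive_tool", "arguments": {
  "steps": [
    {"delta_pos": [0, 0, 0], "yaw": 0, "hand": 20},
    {"delta_pos": [0, 0, 0], "yaw": 0, "hand": 20},
    {"delta_pos": [0, 0, 0], "yaw": 0, "hand": 20}
  ]
}}

```text
clock: 19.58
eef_pos: [583.5, -118.6, 30.5]
eef_rot: [3.141, 0.001, -3.126]
wrist_force: [-1.5, 3.4, 6.3]
finger_gap: 29.7
```

Pinched (gap 29.7). I raise gently along the arc.

Request:
{"name": "drive_tool", "arguments": {
  "steps": [
    {"delta_pos": [-0.3, 0, 0.8], "yaw": 0, "hand": 20},
    {"delta_pos": [-0.5, 0, 1.5], "yaw": 0, "hand": 20},
    {"delta_pos": [-0.5, 0, 1.5], "yaw": 0, "hand": 20},
    {"delta_pos": [-0.5, 0, 1.5], "yaw": 0, "hand": 20},
    {"delta_pos": [-0.5, 0, 1.5], "yaw": 0, "hand": 20}
  ]
}}

```text
clock: 20.0
eef_pos: [581.2, -118.6, 36.4]
eef_rot: [3.142, 0.001, -3.126]
wrist_force: [5.8, 3.3, -4.9]
finger_gap: 29.7
```

Request:
{"name": "drive_tool", "arguments": {
  "steps": [
    {"delta_pos": [-0.4, 0, 1.5], "yaw": 0, "hand": 20},
    {"delta_pos": [-0.4, 0, 1.5], "yaw": 0, "hand": 20},
    {"delta_pos": [-0.4, 0, 1.5], "yaw": 0, "hand": 20},
    {"delta_pos": [-0.4, 0, 1.5], "yaw": 0, "hand": 20},
    {"delta_pos": [-0.3, 0, 1.5], "yaw": 0, "hand": 20}
  ]
}}

```text
clock: 20.42
eef_pos: [578.8, -118.6, 43.8]
eef_rot: [3.141, -0.0, -3.126]
wrist_force: [4.9, 3.1, -4.9]
finger_gap: 29.7
```

Request:
{"name": "drive_tool", "arguments": {
  "steps": [
    {"delta_pos": [-0.3, 0, 1.5], "yaw": 0, "hand": 20},
    {"delta_pos": [-0.3, 0, 1.5], "yaw": 0, "hand": 20},
    {"delta_pos": [-0.3, 0, 1.5], "yaw": 0, "hand": 20},
    {"delta_pos": [-0.2, 0, 1.5], "yaw": 0, "hand": 20},
    {"delta_pos": [-0.2, 0, 1.5], "yaw": 0, "hand": 20}
  ]
}}

```text
clock: 20.83
eef_pos: [577.3, -118.6, 51.5]
eef_rot: [3.141, -0.001, -3.126]
wrist_force: [0.7, 2.8, -5.7]
finger_gap: 29.8
```

Request:
{"name": "drive_tool", "arguments": {
  "steps": [
    {"delta_pos": [-0.2, 0, 1.5], "yaw": 0, "hand": 20},
    {"delta_pos": [-0.2, 0, 1.5], "yaw": 0, "hand": 20},
    {"delta_pos": [-0.2, 0, 1.5], "yaw": 0, "hand": 20},
    {"delta_pos": [-0.1, 0, 1.5], "yaw": 0, "hand": 20},
    {"delta_pos": [-0.1, 0, 1.5], "yaw": 0, "hand": 20}
  ]
}}

```text
clock: 21.25
eef_pos: [576.6, -118.7, 59.1]
eef_rot: [3.141, -0.001, -3.126]
wrist_force: [-1.9, 3.3, -5.9]
finger_gap: 29.6
```

```bash
python3 - <<'E'
from h import *
s=manip.read_state();print(s['eef_pos'],s['wrist_force'],s['finger_gap'])
c=snap('scene','s11')
cv2.imwrite('pics/s11c.png',cv2.resize(c['frame'][130:300,180:440,::-1],None,fx=3,fy=3,interpolation=cv2.INTER_CUBIC))
E
```

```text
[ 576.59055093 -118.65035732   59.06842795] [-1.933192    3.33240762 -5.92795429] 29.577083155451923
```

View pics/s11c.png

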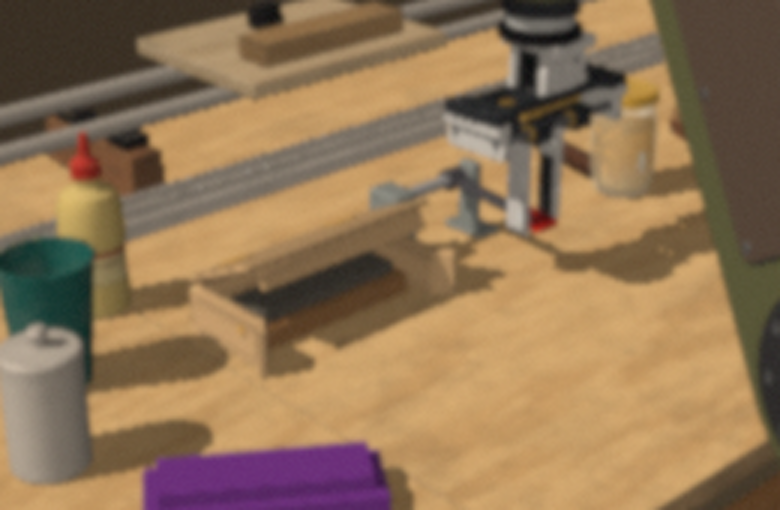

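The lid is coming down over the stone, with roughly 8 mm of tread travel left.

Request:
{"name": "drive_tool", "arguments": {
  "steps": [
    {"delta_pos": [-0.1, 0, 1.3], "yaw": 0, "hand": 20},
    {"delta_pos": [-0.1, 0, 1.3], "yaw": 0, "hand": 20},
    {"delta_pos": [0, 0, 1.3], "yaw": 0, "hand": 20},
    {"delta_pos": [0, 0, 1.3], "yaw": 0, "hand": 20},
    {"delta_pos": [0, 0, 1], "yaw": 0, "hand": 20}
  ]
}}

```text
clock: 21.72
eef_pos: [576.5, -118.7, 65.3]
eef_rot: [3.141, -0.0, -3.126]
wrist_force: [-2.2, 4.2, -5.6]
finger_gap: 29.6
```

Request:
{"name": "drive_tool", "arguments": {
  "steps": [
    {"delta_pos": [0, 0, 0.8], "yaw": 0, "hand": 20},
    {"delta_pos": [0, 0, 0.8], "yaw": 0, "hand": 20},
    {"delta_pos": [0, 0, 0], "yaw": 0, "hand": 20}
  ]
}}

```text
clock: 21.97
eef_pos: [576.6, -118.7, 67.1]
eef_rot: [3.142, -0.0, -3.126]
wrist_force: [-3.3, 5.5, -2.2]
finger_gap: 29.4
```

Request:
{"name": "drive_tool", "arguments": {
  "steps": [
    {"delta_pos": [0, 0, 0.6], "yaw": 0, "hand": 20},
    {"delta_pos": [0, 0, 0.6], "yaw": 0, "hand": 20},
    {"delta_pos": [0, 0, 0], "yaw": 0, "hand": 20}
  ]
}}

```text
clock: 22.22
eef_pos: [576.6, -118.7, 68.2]
eef_rot: [3.142, -0.0, -3.126]
wrist_force: [-2.2, 5.2, -3.8]
finger_gap: 29.6
```

Request:
{"name": "drive_tool", "arguments": {
  "steps": [
    {"delta_pos": [0, 0, 0.6], "yaw": 0, "hand": 20},
    {"delta_pos": [0, 0, 0.6], "yaw": 0, "hand": 20},
    {"delta_pos": [0, 0, 0], "yaw": 0, "hand": 20}
  ]
}}

```text
clock: 22.47
eef_pos: [576.7, -118.7, 69.4]
eef_rot: [3.142, 0.0, -3.126]
wrist_force: [-4.0, 5.4, -3.7]
finger_gap: 29.8
```

Request:
{"name": "drive_tool", "arguments": {
  "steps": [
    {"delta_pos": [0, 0, 0.6], "yaw": 0, "hand": 20},
    {"delta_pos": [0, 0, 0.4], "yaw": 0, "hand": 20},
    {"delta_pos": [0, 0, 0], "yaw": 0, "hand": 20}
  ]
}}

```text
clock: 22.72
eef_pos: [576.6, -118.7, 69.8]
eef_rot: [3.141, -0.0, -3.126]
wrist_force: [2.5, 4.0, -14.6]
finger_gap: 29.5
```

Upper stop felt (14.6 N). I look before releasing.

```bash
python3 - <<'E'
from h import *
c=snap('scene','s12')
cv2.imwrite('pics/s12c.png',cv2.resize(c['frame'][130:300,180:440,::-1],None,fx=3,fy=3,interpolation=cv2.INTER_CUBIC))
E
```

```text
(no output)
```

View pics/s12c.png

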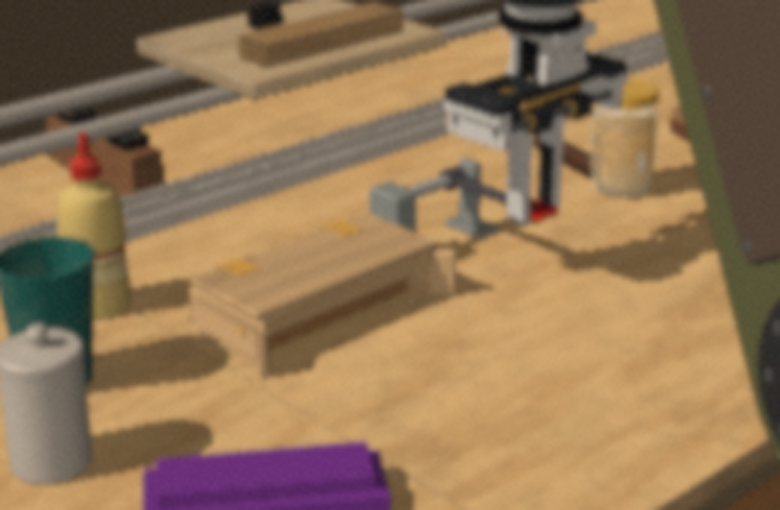

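Request:
{"name": "drive_tool", "arguments": {
  "steps": [
    {"delta_pos": [0, 0, 0], "yaw": 0, "hand": 60},
    {"delta_pos": [0, 0, 0], "yaw": 0, "hand": 60},
    {"delta_pos": [0, 0, 0], "yaw": 0, "hand": 60},
    {"delta_pos": [0, 0, 0], "yaw": 0, "hand": 60},
    {"delta_pos": [0, 0, 0], "yaw": 0, "hand": 60}
  ]
}}

```text
clock: 23.18
eef_pos: [577.0, -119.0, 70.8]
eef_rot: [-3.141, 0.001, -3.127]
wrist_force: [-0.3, 0.4, -0.1]
finger_gap: 58.7
```

Request:
{"name": "drive_tool", "arguments": {
  "steps": [
    {"delta_pos": [0, 0, 10], "yaw": 0, "hand": 60},
    {"delta_pos": [0, 0, 25], "yaw": 0, "hand": 60},
    {"delta_pos": [0, 0, 30], "yaw": 0, "hand": 60},
    {"delta_pos": [-10, 0, 30], "yaw": 0, "hand": 60},
    {"delta_pos": [-20, 0, 20], "yaw": 0, "hand": 60}
  ]
}}

```text
clock: 23.6
eef_pos: [547.7, -118.9, 188.8]
eef_rot: [-3.14, 0.004, -3.126]
wrist_force: [0.5, -0.8, -0.5]
finger_gap: 60.2
```

Request:
{"name": "drive_tool", "arguments": {
  "steps": [
    {"delta_pos": [-30, 0, 20], "yaw": 0, "hand": 94},
    {"delta_pos": [-30, 10, 20], "yaw": 0, "hand": 94},
    {"delta_pos": [-20, 20, 20], "yaw": 0, "hand": 94},
    {"delta_pos": [0, 20, 20], "yaw": 0, "hand": 94},
    {"delta_pos": [0, 0, 0], "yaw": 0, "hand": 94}
  ]
}}

```text
clock: 24.02
eef_pos: [466.9, -67.0, 270.4]
eef_rot: [-3.14, 0.007, -3.125]
wrist_force: [1.3, -0.0, -0.0]
finger_gap: 89.9
```

```bash
python3 - <<'E'
from h import *
s=manip.read_state();print(s['clock'],s['eef_pos'],s['wrist_force'])
c=snap('wrist','w13'); P=cloud(c); f=c['frame'].astype(int); h=np.nan_to_num(P[...,2])
m=((f[...,0]>2*f[...,1])&(f[...,0]>60)).astype(np.uint8); n,l,q,ce=cv2.connectedComponentsWithStats(m); i=1+np.argmax(q[1:,4]); v,u=np.nonzero(l==i)
w=onplane(c,np.c_[u,v],66)[:,:2].astype(np.float32); print('tread',cv2.minAreaRect(w),'z',np.nanmedian(P[v,u,2]))
t=ld('w1'); Q=cloud(t)
lid=(P[...,0]>606)&(P[...,0]<690)&(P[...,1]>-15)&(P[...,1]<170)&(h>25)&(h<90)
lq=(Q[...,0]>606)&(Q[...,0]<690)&(Q[...,1]>-15)&(Q[...,1]<170)&(Q[...,2]>25)&(Q[...,2]<90)
def fit(p):
    A=np.c_[p[:,0]-650,p[:,1]-80,np.ones(len(p))]; return np.linalg.lstsq(A,p[:,2],rcond=None)[0],len(p)
print('lid plane',fit(P[lid]),'before',fit(Q[lq]))
a,b=ld('top0'),snap('top','t13'); snap('scene','s13')
for nm,(x,y) in dict(tumb=(206,219),can=(198,261),jar=(414,155),plane=(441,197)).items():
    A=a['frame'][y-22:y+22,x-22:x+22].astype(float).mean(2);B=b['frame'][y-22:y+22,x-22:x+22].astype(float).mean(2); print(nm,cv2.phaseCorrelate(A,B),np.abs(A-B).mean())
cv2.imwrite('pics/t13c.png',cv2.resize(b['frame'][130:290,180:480,::-1],None,fx=2.6,fy=2.6,interpolation=cv2.INTER_CUBIC))
E
```

```text
24.0167 [466.90493614 -66.99050699 270.36149297] [ 1.27572216 -0.04608362 -0.02215942]
tread ((437.4482727050781, 258.1844787597656), (151.20169067382812, 53.768653869628906), 55.76820373535156) z 31.949502559487428
lid plane (array([4.26927737e-02, 7.03580920e-03, 5.18884644e+01]), 2525) before (array([7.83844957e-03, 1.90585178e-03, 5.12119790e+01]), 4726)
tumb ((0.47355054511274375, 0.516761108671723), 1.0007301058714275) 5.462121212121213
can ((0.48131237306097674, 0.49130880675788546), 0.998949063415541) 6.982093663911846
jar ((0.5121345094981145, 0.49726425181214395), 1.003468232123349) 6.176652892561983
plane ((0.46440993729806124, 0.5029773414781609), 1.0146029675136488) 6.446797520661157
```

View pics/w13.png

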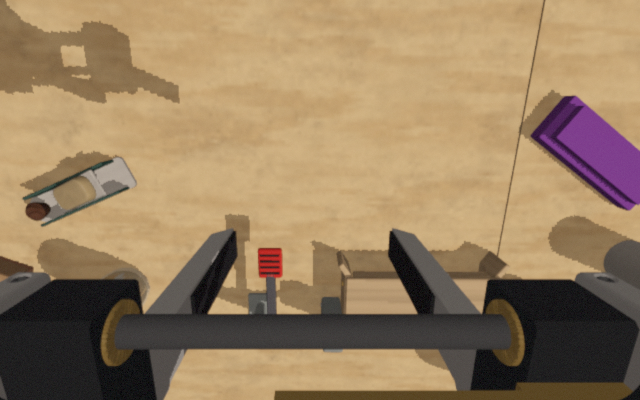

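View pics/s13.png

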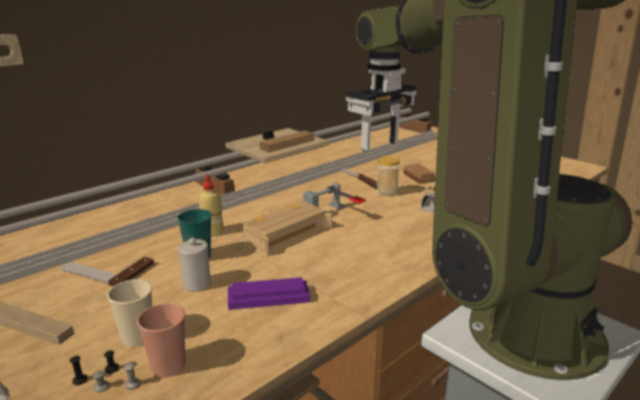

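The uniform 0.5 px shift in all four bystanders is a phaseCorrelate offset, so none of them moved. The lid slope fit may be contaminated by the fingers, so I recheck once settled.

Request:
{"name": "drive_tool", "arguments": {
  "steps": [
    {"delta_pos": [-20, 10, 10], "yaw": 0, "hand": 94},
    {"delta_pos": [-20, 10, 10], "yaw": 0, "hand": 94},
    {"delta_pos": [0, 0, 0], "yaw": 0, "hand": 94},
    {"delta_pos": [0, 0, 0], "yaw": 0, "hand": 94},
    {"delta_pos": [0, 0, 0], "yaw": 0, "hand": 94}
  ]
}}

```text
clock: 24.58
eef_pos: [427.0, -49.3, 284.4]
eef_rot: [3.141, -0.001, -3.127]
wrist_force: [-0.3, -0.2, -0.6]
finger_gap: 93.9
```

```bash
python3 - <<'E'
from h import *
s=manip.read_state();print(s['clock'],s['eef_pos'],s['wrist_force'])
c=snap('wrist','w14'); P=cloud(c); f=c['frame'].astype(int); h=np.nan_to_num(P[...,2])
m=((f[...,0]>2.2*f[...,1])&(f[...,0]>60)&(P[...,0]>540)&(P[...,0]<610)&(P[...,1]<-80)&(P[...,1]>-160)); print('tread',np.nanmedian(P[m],0),m.sum(), 'ref',66.1)
def lid(P,c):
    h=P[...,2]; m=(P[...,0]>610)&(P[...,0]<655)&(P[...,1]>-12)&(P[...,1]<60)&(np.abs(h-50)<8); p=P[m]
    return np.linalg.lstsq(np.c_[p[:,0]-650,p[:,1]-80,np.ones(len(p))],p[:,2],rcond=None)[0],len(p),np.median(p[:,2])
print(lid(P,c)); q=ld('w1'); print('before',lid(cloud(q),q))
a,b=ld('top0'),snap('top','t14')
for nm,d in (('0',a),('14',b)):
    Q=cloud(d); k=(Q[...,0]>610)&(Q[...,0]<690)&(Q[...,1]>-12)&(Q[...,1]<165)&(Q[...,2]>40)&(Q[...,2]<65); p=Q[k]; print(nm,len(p),np.linalg.lstsq(np.c_[p[:,0]-650,p[:,1]-80,np.ones(len(p))],p[:,2],rcond=None)[0])
    f=d['frame'].astype(int); k=np.zeros((400,640),bool); k[185:225,335:375]=((f[...,0]>1.8*f[...,1])&(f[...,0]>60))[185:225,335:375]; print('tread px',np.argwhere(k).mean(0),k.sum(),np.nanmedian(Q[k],0))
E
```

```text
24.5833 [426.96497281 -49.28514916 284.36981147] [-0.34046858 -0.16284814 -0.62204382]
tread [ 573.98039553 -118.81649915   66.12775182] 555 ref 66.1
(array([-1.66458640e-02,  1.80440495e-03,  5.06687811e+01]), 429, np.float64(51.12655340079823))
before (array([ 1.58481318e-04, -4.84109658e-04,  5.11435294e+01]), 1386, np.float64(51.15356223191304))
0 1478 [ 5.54708845e-03 -1.86179985e-03  5.23093972e+01]
tread px [203.56034483 356.9137931 ] 116 [ 576.38646526 -117.85581266   67.44361228]
14 1484 [ 6.73144523e-03 -7.47375161e-04  5.23227217e+01]
tread px [203.58119658 356.98290598] 117 [ 576.60853436 -117.47657482   67.38410401]
```

The lid plane and the tread match their starting shut and up values. Handing in.

```bash
python3 - <<'E'
from cell import manip
print(manip.sign_off())
E
```

```text
the job is handed in; nothing more can be done
None
```

The oilstone is in the dock against the back wall, the lid is shut over it, and I handed the job in at about 24.7 s. No verdict was reported.

**What I did**
- I pinched the red tread and pressed it down to its stop, where the force rose to 20 N and the lid stood open.
- I slid the stone along the table in the gripper to the mouth, then pushed it with both open fingers until it met the back wall (about 20 N).
- I pinched the tread again and eased it up over about 3 s to the upper stop (14.6 N), then released and withdrew.

**Last checks**
- **Stone:** before closing it lay at (650, 83), yaw about 0.013 rad. The dock, measured separately, is at (650.5, 83), yaw about 0.016 rad.
- **Tread:** its top is at z = 66.1 mm, the same as at the start with the pedal up.
- **Lid:** in the top camera its plane matches the shut state at the start (52.32 against 52.31 mm, slopes the same within 0.001).
- **Bystanders:** the tumbler, canister, block plane and jar show no shift in the top view. All four gave the same 0.5 pixel reading, which I put down to the method.

**Checks that failed or disagreed**
- The first wrist-camera fit of the lid gave a false slope (0.043) while the arm was still moving and the fingers were in view. Repeated at rest on fewer points it gave -0.017; I relied on the top view.
- The tread colour mask in that same picture picked up the purple block. Limited to the tread's area, it gave the 66.1 mm above.
- One move was refused because a shift was too large, and I sent it again with smaller numbers.

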